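# Load the wheel-truing machine behind its latched guard

### The arm

A 6-joint arm with a two-finger parallel gripper is mounted at the origin on the work surface. World frame = base frame: x ahead of the robot, y to its left, z up, the work surface at z = 0. Lengths are in mm, angles in rad, forces in N, time in s.
With the tool pointing down it reaches from about 350 to 775 mm from the base axis. Payload 7.3 kg.
Tool frame: the origin (TCP) lies at the very end of the fingers, on their centre line; the grasp point (between the pads) lies grip_point_offset behind it (grip_point_offset is the distance from the TCP to the grasp point, in mm); x points along the fingers, z is the direction in which the jaws open and shut, and the axes are right-handed (so a half turn about x gives the same grasp; the last joint's range is limited). The gripper opens to 92 mm and grips with 3 to 60 N. Pads are 19 mm wide; open, the fingers measure 130 mm over their backs; the gripper's body (75 mm by 190 mm) begins 47 mm behind the grasp point.
Start: joints at [-1.486, 0.342, 1.524, -0, 1.275, -0.146], TCP at [120.119, -511.093, 226.741] pointing down, gripper open.
Joint ranges: [-2.53, 2.53], [-0.77, 2.02], [0.04, 2.7], [-1, 4.14], [0.28, 2.66], [-3.11, 3.11]. Speed limits (rad/s): [2.57, 2.57, 3.14, 3.14, 3.14, 3.14].

### API

Orientations are given as [roll, pitch, yaw] about the fixed x, y, z axes, in that order (R = Rz(yaw) Ry(pitch) Rx(roll)).
In Python, from plant import * gives the robot as it stands.
- The arm moves only by the tool send_rows, never from a script. Its argument "series" is text: rows parted by semicolons, each of 5 numbers parted by spaces: the gripper's target within -1 to 1 (fully open at 1, half-way at 0, shut at -1), then the shift along the tool's x, y, z in units of 30 mm (1.0 is 30 mm), then the turn about the tool's x in units of 5 degrees (1.0 is 5 degrees). A call has 1 to 8 rows; each row is the pose to reach, as a shift and turn from the pose commanded when the call began, along the tool's axes at that moment; what a row does not reach only later rows make up. A row lasts 1/8 s, in which the tool goes at most 62.5 mm and 10.7 degrees, less where a joint would pass 70% of its speed; a pose out of reach is approached as far as the arm can. A call with a gripper value outside its range is refused whole. The fingers move at their own pace and stop on an object; the grip force is fixed at half the most. Time passes only in rows, so rows that repeat a pose let the fingers close. It gives the time, the measured TCP pose, the force and the opening at its end, in the units of the state.
- get_obs(): the state, without advancing time (a new reading comes with each control period).
- capture(name): name is "scene" or "top"; returns a dict with "pixels" (400x640x3 uint8, red, green, blue), "mtx" (3x3 intrinsics, pixels), "k1" (the pictures are not rectified: a ray, as slopes to the right and down, at radius r is drawn at 1 + k1 r^2 times it, then the intrinsics apply), "R" (3x3) and "t" (3): a world point X has camera coordinates R X + t. Camera axes: x right, y down, z forward; pixel columns grow to the right and rows downward; lengths in mm; the calibration is good to about 2 mm. A picture is of the moment at which its call begins. There is no depth.
- close_job(): hands the job in, once; it reports no verdict.
Trained networks look in a picture, given as the dict that the camera call returned (one of the last four; its "shot" number tells which), for a name from the list of things; names that differ only in an ending like _2 or _b are one class to them, and where a whole thing is asked for, a point or a joint stands for the part that bears it (a point fixed in the world has none). Each returns a list of dicts, best first, with "score" (0 to 1); they miss things now and then, are a little off and sometimes report something else, mostly with a low value. They report only what shows in the picture. A call takes as long as a camera call. They do not tell look-alikes from the thing itself.
- cut_out(picture, thing): "pixels" (400x640 bool, what is visible of it).
- place_of(picture, thing): "point" ([x, y, z] in mm, in world coordinates, good to about 4 mm: a listed point, or the origin of a listed thing).
The state is a dict: "time": time; "joint_positions": joint angles; "dq": joint speeds; "tau": joint torques, N m; "tool_pos": TCP position; "tcp_rot": TCP orientation; "contact_force": force on the tool from outside, world axes, zero at the start; "moment": the same for the moment, N m; "grip_width": finger opening in mm.
Only numpy, scipy, OpenCV 4.12 (cv2) and the standard library are available. Lean on these libraries where they do the work, as an engineer would, in place of code of your own. Each camera call takes 0.05 s, during which the arm holds its last target.

### The job

Set up the wheel-truing machine: lift the guard's gravity latch bar out of its catch and swing the clear guard right round until it stands square to the bay. Load every abrasive wheel from the sloped track, where they roll down to the stop one after another, laying each by its arbor ends in a V-notch of the bay, and lay every dressing stick from the bench flat in a pocket of the trough. Then swing the guard fully shut with the latch bar dropped back in its catch, and only then press the start button; leave the other things on the bench alone.

Things in the scene. Friction and masses are not known exactly. Their poses are not given: they have to be found in the camera images.
- machine: Blue wheel-truing machine, fixed. Origin on the bench under the centre of its bay (grey bed 250 x 230 mm, top z = 10). Its frame, mm: two notched cheeks along x at y = -10 and 70, 8 thick, 90 degree V-notches 60 apart, peaks at z = 71; trough along x at y = -74; housing, 200 high, from y = -155 outwards; guard on the +y side (y = 100) and over the top; yellow control box, 62 high, at the -x end.
- notch0 (a point): Where a wheel's centre lies when its arbor rests in the notch nearest the guard's hinge (50 mm above the bench, machine x = 60, y = 30 mm). The arbor lies along the machine's y axis.
- notch1 (a point): The same for the middle notch (machine x = 0).
- notch2 (a point): The same for the notch farthest from the hinge (machine x = -60 mm). With fewer than three wheels any notches may be used.
- trough0 (a point): Centre of the floor of the trough's pocket nearest the hinge (machine x = 49.5 mm), 10 mm above the bench. The trough, along the machine's x axis, has two such pockets end to end, open on top, each 94 mm long and 34 mm wide inside, rim 10 mm high; one dressing stick lies in each.
- trough1 (a point): The same for the other pocket (machine x = -49.5 mm). With one stick either pocket will do.
- guard (a joint): Angle of the clear guard on its upright hinge: 0 shut, 1.57 square to the bay (stop 1.65), opening clockwise from above; stays where left. A panel on the machine's +y side, z = 45 to 103 mm, 190 mm long from the hinge towards the machine's -x, with a hood on its top edge reaching 197 mm over the bay; they turn together, so open they stand over the bench beside the bay. Blocked while latched.
- guard_hinge (a point): Point on the guard's hinge axis (vertical), 100 mm above the bench.
- latch (a joint): Angle of the latch bar on the guard: 0 level (in its catch when the guard is shut, held only by its own weight, 0.14 kg), growing as its free end is lifted; stop at 0.6. Clear of the catch from about 0.12; 0.22 is ample. It drops to 0 when let go, also with the guard open. The catch's outer side slopes, so a guard pushed shut lifts its own bar, which then drops in.
- latch_knob (a point): Grip point on the latch bar's upright round knob: dark steel, 18 mm diameter, its top 21 mm above this point, the bar's upper edge 43 mm below; 129 mm above the bench, bar down. Moves with guard and bar; 165 mm from the hinge along the panel, 14 mm outside it. The bar's pivot pin (level, square to the panel) lies 105 mm from the knob towards the hinge and 50 mm below this point.
- start (a joint): Travel of the start button, 0 out, 0.006 m fully in; sprung, about 5 N; counts as pressed beyond 0.004.
- start_top (a point): Centre of the top of the grey start button, 34 mm in diameter, on the yellow control box, about 80 mm above the bench; it is pressed straight down.
- track: Sloped gravity track, fixed: two round steel rails 80 mm apart, 8 mm thick, between low aluminium side plates 124 mm apart (upper edges 15 mm above the rails), on a plywood foot 255 x 140 mm. Origin on the bench under the stop; uphill is its +x, slope 12 degrees, 225 mm long; arbors lie along its y. The stop is a pair of upright pegs 38 mm high at the lower rail ends.
- track_end (a point): Centre of the wheel that lies at the track's stop, 56 mm above the bench (the wheel's top 27 mm higher). When it is lifted off, the next one rolls down to the stop in one to three seconds.
- wheel0: Abrasive wheel on its arbor: grey disc 54 mm diameter, 20 mm thick, in the middle of a steel arbor 10 mm diameter, 110 mm long, round ends; 0.15 kg. Origin at the wheel centre; y axis along the arbor. Waits on the track, arbor across the rails; None if absent. Can be pinched from above by its two flat faces, down to 20 mm below its top, where the arbor begins.
- wheel1: Abrasive wheel on its arbor: grey disc 54 mm diameter, 20 mm thick, in the middle of a steel arbor 10 mm diameter, 110 mm long, round ends; 0.15 kg. Origin at the wheel centre; y axis along the arbor. Waits on the track, arbor across the rails; None if absent. Can be pinched from above by its two flat faces, down to 20 mm below its top, where the arbor begins.
- wheel2: Abrasive wheel on its arbor: grey disc 54 mm diameter, 20 mm thick, in the middle of a steel arbor 10 mm diameter, 110 mm long, round ends; 0.15 kg. Origin at the wheel centre; y axis along the arbor. Waits on the track, arbor across the rails; None if absent. Can be pinched from above by its two flat faces, down to 20 mm below its top, where the arbor begins.
- stick0: Dressing stick: dark grey square bar 80 x 25 x 25 mm, 0.11 kg, lying loose on the bench. Origin at the centre of its underside, x axis along it. None if absent.
- stick1: Dressing stick: dark grey square bar 80 x 25 x 25 mm, 0.11 kg, lying loose on the bench. Origin at the centre of its underside, x axis along it. None if absent.
- oil_bottle: White plastic bottle, 54 mm across, 150 mm high; bystander.
- paste_jar: Amber glass jar, 70 mm across, 60 mm high; bystander.
- tumbler: Glass tumbler, 72 mm across, 90 mm high; bystander.
- glass_bowl: Green glass bowl, 120 mm across, 50 mm high; bystander.
- brush: Hand brush lying on the bench; bystander.
Mind the look-alikes: they are no part of the job. Leave any blue or pink look-alike of the wheel0 alone.

How it is judged (in metres and radians):
On the way, in this order (a step that is already met when the one before it is completed fails the run):
1. the latch bar is lifted clear of its catch while the guard is still shut (value of joint latch above 0.11 rad and value of joint guard below 0.15 rad).
2. the guard is swung open, about square to the bay (value of joint guard above 1.35 rad), for 0.2 s.
3. with the guard open, every wheel lies in a notch and every stick lies in a pocket of the trough ((distance between wheel0 and notch0 below 0.012 m or distance between wheel0 and notch1 below 0.012 m or distance between wheel0 and notch2 below 0.012 m) and (distance between wheel1 and notch0 below 0.012 m or distance between wheel1 and notch1 below 0.012 m or distance between wheel1 and notch2 below 0.012 m) and (distance between wheel2 and notch0 below 0.012 m or distance between wheel2 and notch1 below 0.012 m or distance between wheel2 and notch2 below 0.012 m) and angle between the y axis of each of wheel0, wheel1, wheel2 and the y axis of machine, either way round below 0.12 rad and z of each of stick0, stick1 in the frame of machine below 0.014 m and angle between the x axis of each of stick0, stick1 and the x axis of machine, either way round below 0.15 rad and (horizontal distance between stick0 and trough0 below 0.014 m or horizontal distance between stick0 and trough1 below 0.014 m) and angle between each of stick0, stick1's own z axis and vertical below 0.1 rad and (horizontal distance between stick1 and trough0 below 0.014 m or horizontal distance between stick1 and trough1 below 0.014 m) and value of joint guard above 1 rad), for 0.2 s.
4. the guard is shut and the latch bar is down in its catch (value of joint guard below 0.04 rad and value of joint latch below 0.05 rad), for 0.2 s.
5. the start button is pressed (value of joint start above 0.004 m).
At the end, for the whole second after the job is handed in: Every wheel present rests in a notch (centre within 12 mm of its point, arbor square within 0.12 rad), every stick lies flat in a pocket (within 14 mm, 0.15 rad), the guard is shut (under 0.04 rad) with the latch bar down (under 0.05 rad), and the pressed start button is out again (all of step 4 and (distance between wheel0 and notch0 below 0.012 m or distance between wheel0 and notch1 below 0.012 m or distance between wheel0 and notch2 below 0.012 m) and (distance between wheel1 and notch0 below 0.012 m or distance between wheel1 and notch1 below 0.012 m or distance between wheel1 and notch2 below 0.012 m) and (distance between wheel2 and notch0 below 0.012 m or distance between wheel2 and notch1 below 0.012 m or distance between wheel2 and notch2 below 0.012 m) and angle between the y axis of each of wheel0, wheel1, wheel2 and the y axis of machine, either way round below 0.12 rad and z of each of stick0, stick1 in the frame of machine below 0.014 m and angle between the x axis of each of stick0, stick1 and the x axis of machine, either way round below 0.15 rad and (horizontal distance between stick0 and trough0 below 0.014 m or horizontal distance between stick0 and trough1 below 0.014 m) and angle between each of stick0, stick1's own z axis and vertical below 0.1 rad and (horizontal distance between stick1 and trough0 below 0.014 m or horizontal distance between stick1 and trough1 below 0.014 m) and value of joint start below 0.002 m and linear speed of each of wheel0, wheel1, wheel2, stick0, stick1 below 0.03 m/s); the robot touches nothing.
It fails at once if the start button is pressed with the guard open (value of joint start above 0.003 m and value of joint guard above 0.06 rad).
It fails at once if one of the other things on the bench is shifted by more than 40 mm (distance of any of oil_bottle, paste_jar, tumbler, glass_bowl, brush from where it was at the start of the episode above 0.04 m).
Of wheel2, stick0, stick1 only 1 to 3 are there at a start; the rules pass over those that are not, and their reading is None.
At some moment in a run one of stick0, stick1 may be knocked a few centimetres aside while the robot is not near it.
Once in a run the grip may slacken for a moment while it holds something.
It also fails if it takes over 210 s, if anything falls off the work surface, if the arm or the gripper's body presses on something with over 40 N, if the wrist force passes 120 N, or if a joint passes its speed limit or range.

## Working session

There is one attempt and no reset: what is moved stays moved. The work goes in short steps, Python scripts to look and compute and a tool call to move; the robot and the scene stay as the last step left them, time stands still between calls to the robot, and variables do not carry over. Pictures are saved under pics/ and viewed, and the job is handed in when it is done.

Besides the shell and the picture viewer there is one more tool, called after ">>>" by a JSON object that holds its "api" and its "payload". send_rows: Moves the arm, as the interface text tells. Its arguments: {"type":"object","properties":{"series":{"type":"string"}},"required":["series"]}

```bash
ls; mkdir -p pics
python3 - <<'E'
from plant import *
import cv2,numpy as np
print(get_obs())
for n in("scene","top"):
    p=capture(n); cv2.imwrite(f"pics/{n}0.png",p["pixels"][:,:,::-1]); print(n,p["mtx"],p["k1"],p["R"],p["t"],p["shot"])
E
```

```text
pics
{'time': 0.0, 'joint_positions': array([-1.48600464e+00,  3.42698042e-01,  1.52499768e+00, -1.79221844e-05,
        1.27540024e+00, -1.46006295e-01]), 'dq': array([-0.00069243,  0.00103637, -0.00334883,  0.00033672, -0.0006091 ,
       -0.00052027]), 'tau': array([ 9.26639805e-04, -4.31243849e+01, -2.44224983e+01,  7.17474218e-02,
        5.58800879e-02, -1.50353062e-04]), 'tool_pos': array([ 120.07492436, -510.67338618,  226.06452258]), 'tcp_rot': array([3.00698609, 1.56929292, 1.66699297]), 'contact_force': array([-0.30306643,  0.52856534,  0.05309232]), 'moment': array([ 0.02524324, -0.04923313, -0.01305127]), 'grip_width': 91.97334078602013}
scene [[365.50383669   0.         317.64535884]
 [  0.         365.50383669 195.7792713 ]
 [  0.           0.           1.        ]] -0.040080080517972634 [[-0.00606447  0.99991114  0.01187164]
 [ 0.75985314  0.01232551 -0.64997792]
 [-0.65006648  0.00507893 -0.75986036]] [ -45.1099411  -315.11203398 1373.31453916] 1
top [[422.27959508   0.         314.25148253]
 [  0.         422.27959508 204.72694943]
 [  0.           0.           1.        ]] 0.009339457698583107 [[ 0.01295365 -0.99991219  0.00279659]
 [-0.99216228 -0.01320077 -0.12425683]
 [ 0.12428283 -0.00116509 -0.99224615]] [  35.67215926  509.95537612 1145.45087825] 2
```

View pics/scene0.png

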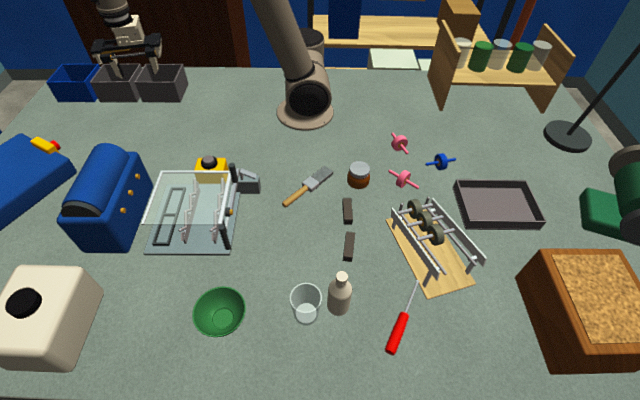

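View pics/top0.png

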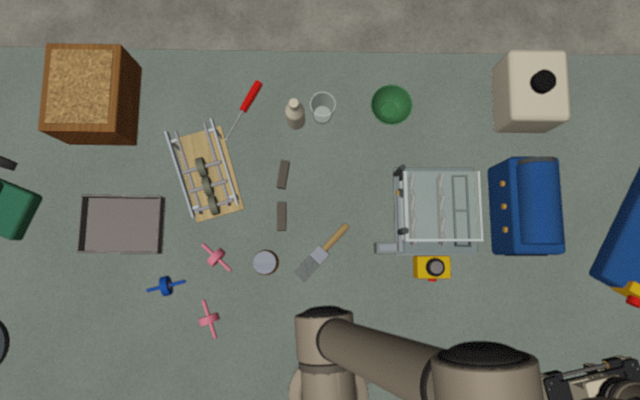

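```bash
cat > h.py <<'E'
import cv2,numpy as np
from plant import *
def ray(p,uv):
    K=p["mtx"];d=np.array([(uv[0]-K[0,2])/K[0,0],(uv[1]-K[1,2])/K[1,1]]);s=d.copy()
    for _ in range(20): s=d/(1+p["k1"]*(s@s))
    R=np.array(p["R"]);t=np.array(p["t"]).ravel()
    v=R.T@np.array([s[0],s[1],1]);return -R.T@t,v/np.linalg.norm(v)
def atz(p,uv,z):
    c,v=ray(p,uv);return c+v*(z-c[2])/v[2]
def proj(p,X):
    X=np.asarray(X,float);c=np.array(p["R"])@X+np.array(p["t"]).ravel();s=c[:2]/c[2];s=s*(1+p["k1"]*(s@s));K=p["mtx"]
    return np.array([K[0,0]*s[0]+K[0,2],K[1,1]*s[1]+K[1,2]])
def tri(p1,u1,p2,u2):
    A=np.zeros((3,3));b=np.zeros(3);L=[]
    for p,u in((p1,u1),(p2,u2)):
        c,v=ray(p,u);M=np.eye(3)-np.outer(v,v);A+=M;b+=M@c;L.append((c,v))
    X=np.linalg.solve(A,b);r=[np.linalg.norm((np.eye(3)-np.outer(v,v))@(X-c)) for c,v in L]
    return X,r
def crop(p,x0,y0,x1,y1,f,name):
    im=p["pixels"][y0:y1,x0:x1,::-1];im=cv2.resize(im,None,fx=f,fy=f,interpolation=cv2.INTER_CUBIC);cv2.imwrite("pics/"+name,im)
E
python3 - <<'E'
from h import *
np.set_printoptions(precision=1,suppress=True)
S=capture("scene");T=capture("top")
for n in ["machine","notch0","notch1","notch2","trough0","trough1","guard_hinge","latch_knob","start_top","track","track_end","wheel0","stick0","oil_bottle","paste_jar","tumbler","glass_bowl","brush"]:
    for nm,p in(("S",S),("T",T)):
        print(n,nm,[(np.round(r["point"]),round(r["score"],2)) for r in place_of(p,n)][:6])
crop(S,380,120,500,300,4,"s_track.png");crop(T,150,110,300,240,5,"t_track.png")
crop(S,130,140,270,265,5,"s_mach.png");crop(T,365,145,495,290,4,"t_mach.png")
E
```

```text
machine S [(array([ 502., -293.,   -2.]), 0.87)]
machine T [(array([ 506., -293.,    0.]), 0.64)]
notch0 S [(array([ 559., -263.,   50.]), 0.83)]
notch0 T [(array([ 444., -268.,   49.]), 0.91)]
notch1 S [(array([ 559., -263.,   50.]), 0.83)]
notch1 T [(array([ 444., -268.,   49.]), 0.91)]
notch2 S [(array([ 559., -263.,   50.]), 0.83)]
notch2 T [(array([ 444., -268.,   49.]), 0.91)]
trough0 S [(array([ 553., -367.,   11.]), 0.92)]
trough0 T [(array([ 454., -370.,   10.]), 0.82)]
trough1 S [(array([ 553., -367.,   11.]), 0.92)]
trough1 T [(array([ 454., -370.,   10.]), 0.82)]
guard_hinge S [(array([ 599., -195.,  101.]), 0.6), (array([ 435., -178.,  130.]), 0.17)]
guard_hinge T [(array([ 602., -196.,   98.]), 0.83)]
latch_knob S [(array([ 436., -185.,  128.]), 0.86)]
latch_knob T [(array([ 436., -185.,  129.]), 0.71), (array([600., 132.,  -1.]), 0.59)]
start_top S [(array([ 345., -278.,   81.]), 0.43), (array([ 503., -297.,   -3.]), 0.25)]
start_top T [(array([600., 135.,  -1.]), 0.66), (array([ 340., -277.,   86.]), 0.65)]
track S [(array([490., 314.,   3.]), 0.76)]
track T [(array([
[... 753 characters left out ...]
rray([ 346., -281.,   79.]), 0.18)]
stick0 T [(array([599., 133.,  -0.]), 0.8), (array([ 455., -368.,    9.]), 0.66), (array([480., 136.,   2.]), 0.59)]
oil_bottle S [(array([ 560., -262.,   50.]), 0.68)]
oil_bottle T [(array([760., 101.,   1.]), 0.81)]
paste_jar S [(array([350., 181.,  -3.]), 0.96), (array([558., 334.,  69.]), 0.33)]
paste_jar T [(array([350., 176.,   0.]), 0.8)]
tumbler S [(array([777.,  29.,   2.]), 0.6)]
tumbler T [(array([784.,  22.,   1.]), 0.69)]
glass_bowl S [(array([ 800., -169.,   -4.]), 0.64)]
glass_bowl T [(array([ 795., -174.,    2.]), 0.87)]
brush S [(array([384.,  14.,  -3.]), 0.59), (array([502., 318.,  56.]), 0.3)]
brush T [(array([386.,  21.,  -1.]), 0.94)]
```

View pics/s_mach.png

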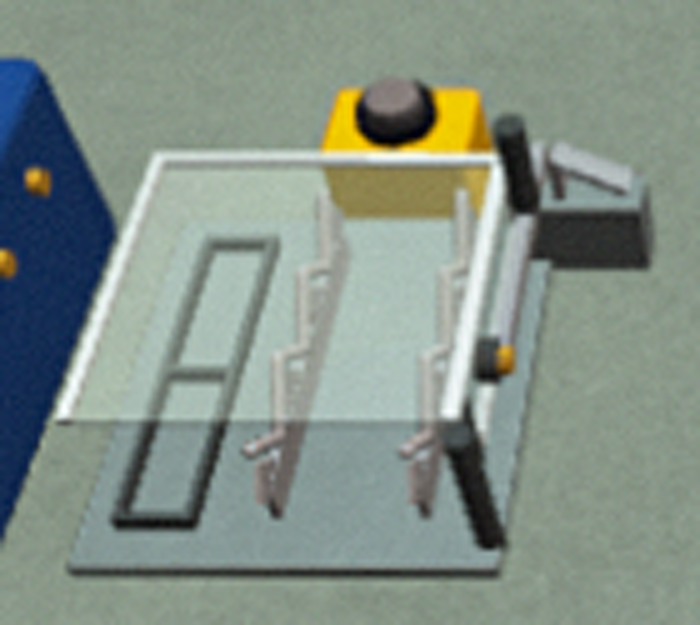

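View pics/t_mach.png

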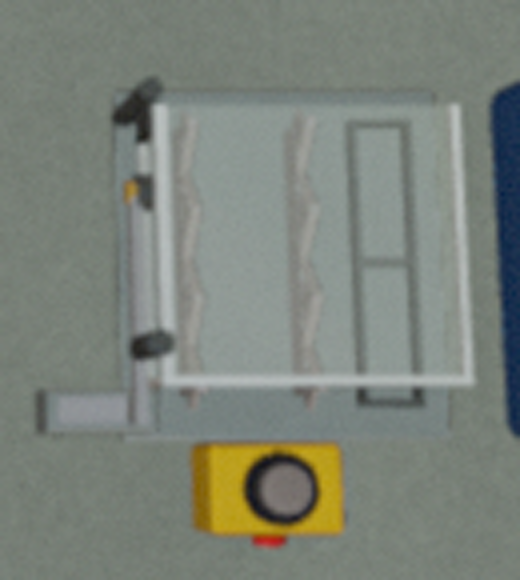

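View pics/s_track.png

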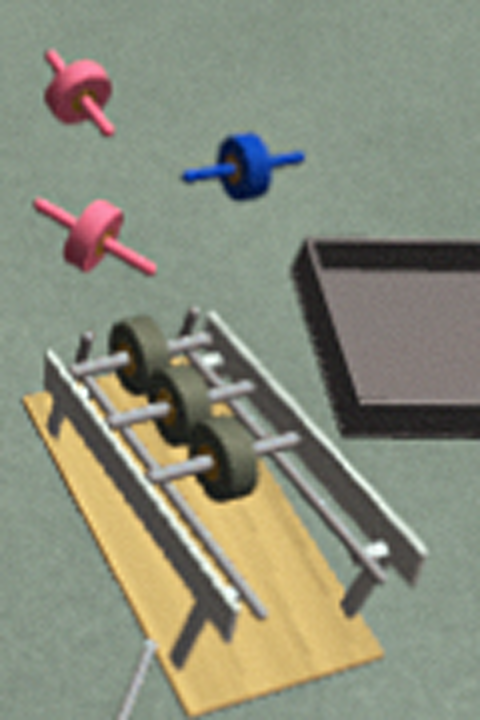

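View pics/t_track.png

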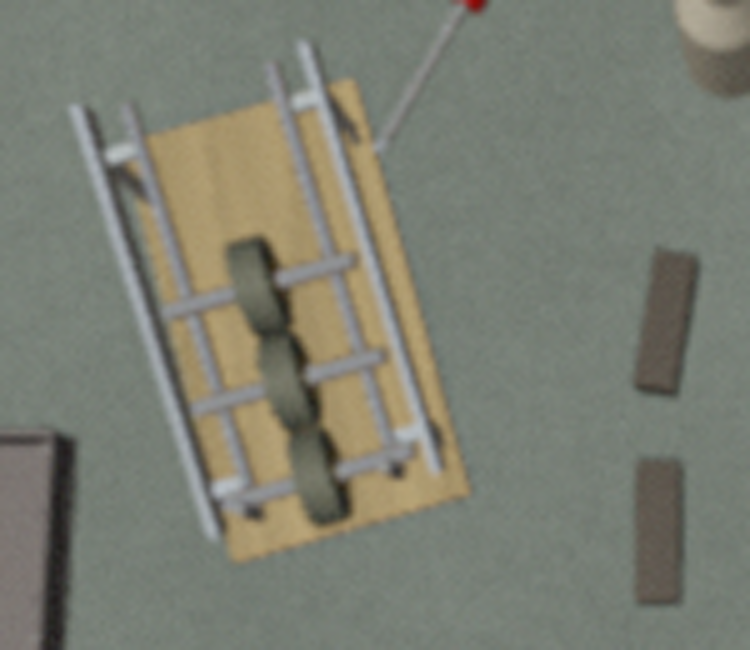

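```bash
cat > fit.py <<'E'
from h import *
from scipy.optimize import least_squares
np.set_printoptions(precision=2,suppress=True)
S=capture("scene");T=capture("top")
obs=[]
def add(p,c,pts):
    for (u,v),X in pts: obs.append((p,np.array([u/c[2]+c[0]-.5+.5/c[2],v/c[2]+c[1]-.5+.5/c[2]]),X))
add(T,(365,145,4),[((345,122),(101.5,-52,20)),((410,122),(101.5,-96,20)),((425,405),(-101.5,-96,20)),((358,405),(-101.5,-52,20)),((112,92),(125,115,10)),((435,95),(125,-115,10)),((447,432),(-125,-115,10))])
add(S,(130,140,5),[((115,521),(101.5,-96,20)),((195,523),(101.5,-52,20)),((278,240),(-101.5,-52,20)),((208,240),(-101.5,-96,20)),((68,565),(125,-115,10)),((498,565),(125,115,10)),((550,262),(-125,115,10))])
def W(q,X): c,s=np.cos(q[2]),np.sin(q[2]);return np.array([q[0]+c*X[0]-s*X[1],q[1]+s*X[0]+c*X[1],X[2]])
def f(q): return np.concatenate([proj(p,W(q,X))-u for p,u,X in obs])
r=least_squares(f,[502,-293,0.02],loss='soft_l1')
q=r.x;print(q,np.degrees(q[2]));print(f(q).reshape(-1,2))
for n,X in dict(notch0=(60,30,50),notch1=(0,30,50),notch2=(-60,30,50),tr0=(49.5,-74,10),tr1=(-49.5,-74,10)).items(): print(n,W(q,X))
# triangulations
def cs(u,v): return (u/5+130-.4,v/5+140-.4)
def ct(u,v): return (u/4+365-.4,v/4+145-.4)
print("knobtop",tri(S,cs(508,127),T,ct(143,343)))
print("btn",tri(S,cs(395,104),T,ct(287,490)))
print("hingetop",tri(S,cs(457,434),T,ct(148,90)))
# draw notch peaks
E
python3 fit.py
```

```text
[ 501.76 -297.43    0.01] 0.7520214619831791
[[ 1.21 -1.07]
 [ 0.46 -1.07]
 [ 0.03 -0.05]
 [ 0.94 -0.06]
 [-0.19 -0.93]
 [-0.79 -1.68]
 [ 0.4   1.74]
 [-0.64 -0.49]
 [-0.24 -0.8 ]
 [ 0.38 -1.04]
 [-0.12 -1.06]
 [ 0.41  0.25]
 [ 1.18  0.67]
 [ 2.74 -8.83]]
notch0 [ 561.36 -266.64   50.  ]
notch1 [ 501.37 -267.43   50.  ]
notch2 [ 441.37 -268.22   50.  ]
tr0 [ 552.23 -370.77   10.  ]
tr1 [ 453.23 -372.07   10.  ]
knobtop (array([ 434.33, -179.69,  145.93]), [np.float64(6.3225366491276125), np.float64(6.322536649127639)])
btn (array([ 342.6 , -281.46,   73.87]), [np.float64(0.33171773884691474), np.float64(0.3317177388470067)])
hingetop (array([ 604.6 , -189.74,  101.6 ]), [np.float64(1.9236208012955034), np.float64(1.9236208012955762)])
```

```bash
cat >> fit.py <<'E'
obs=[o for o in obs if o[2][2]==20]
r=least_squares(f,[502,-293,0.02]);q=r.x;print("trough only",q,np.degrees(q[2]));print(f(q).reshape(-1,2))
import sys
def draw(p,c,x1,y1,name,q):
    im=cv2.resize(p["pixels"][c[1]:y1,c[0]:x1,::-1],None,fx=c[2],fy=c[2],interpolation=cv2.INTER_CUBIC)
    def P(X): u=proj(p,W(q,X)); return (int(round((u[0]-c[0]+.5)*c[2])),int(round((u[1]-c[1]+.5)*c[2])))
    for y in(-10,70):
        pts=[]
        for i in(60,0,-60): pts+= [(i+28,y,71),(i,y,43),(i-28,y,71)]
        for a,b in zip(pts,pts[1:]): cv2.line(im,P(a),P(b),(0,0,255),1)
    for k in(49.5,-49.5):
        t=[(k+a,-74+b,20) for a,b in((47,17),(47,-17),(-47,-17),(-47,17))]
        for a,b in zip(t,t[1:]+t[:1]): cv2.line(im,P(a),P(b),(0,255,255),1)
    t=[(a,b,10) for a,b in((125,115),(125,-115),(-125,-115),(-125,115))]
    for a,b in zip(t,t[1:]+t[:1]): cv2.line(im,P(a),P(b),(255,0,0),1)
    cv2.imwrite("pics/"+name,im)
draw(S,(130,140,5),270,265,"ds.png",q);draw(T,(365,145,4),495,290,"dt.png",q)
E
python3 fit.py|tail -9
```

```text
trough only [ 501.65 -296.25    0.02] 1.056532732880672
[[ 0.6  -1.13]
 [-0.15 -1.21]
 [-0.21 -0.2 ]
 [ 0.7  -0.12]
 [-0.04 -0.36]
 [ 0.39 -0.74]
 [ 0.57 -0.99]
 [ 0.06 -0.96]]
```

View pics/ds.png

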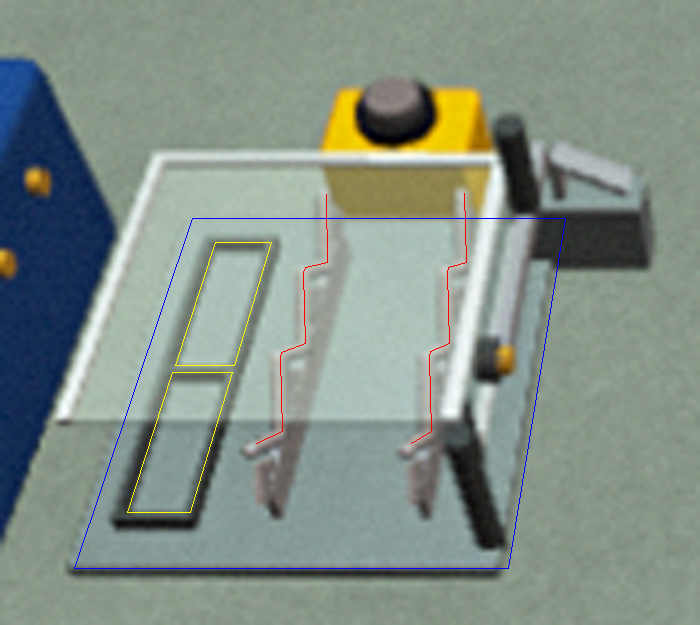

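View pics/dt.png

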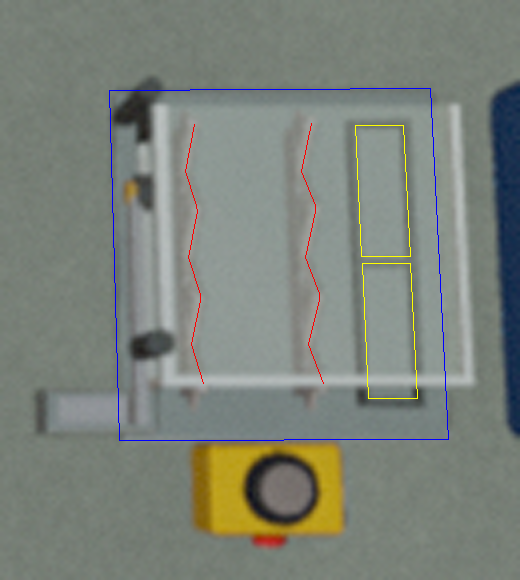

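Run:
```python
from h import *
import plant
print([n for n in dir(plant) if not n.startswith('_')])
try: print(grip_point_offset)
except Exception as e: print(e)
from scipy.spatial.transform import Rotation as Ro
o=get_obs();R=Ro.from_euler('xyz',o["tcp_rot"]).as_matrix();np.set_printoptions(precision=3,suppress=True);print(R,o["time"])
S=capture("scene");print(proj(S,o["tool_pos"]),proj(S,o["tool_pos"]+R[:,2]*100),proj(S,o["tool_pos"]-R[:,0]*100))
crop(S,60,0,200,110,5,"grip.png")
```

```text
['Unreachable', 'capture', 'close_job', 'cut_out', 'get_obs', 'grip_point_offset', 'place_of']
18.8
[[ 0.     0.973  0.229]
 [-0.     0.229 -0.973]
 [-1.    -0.     0.   ]] 2.2
[139.434  74.381] [106.007  78.426] [127.67   43.758]
```

View pics/grip.png

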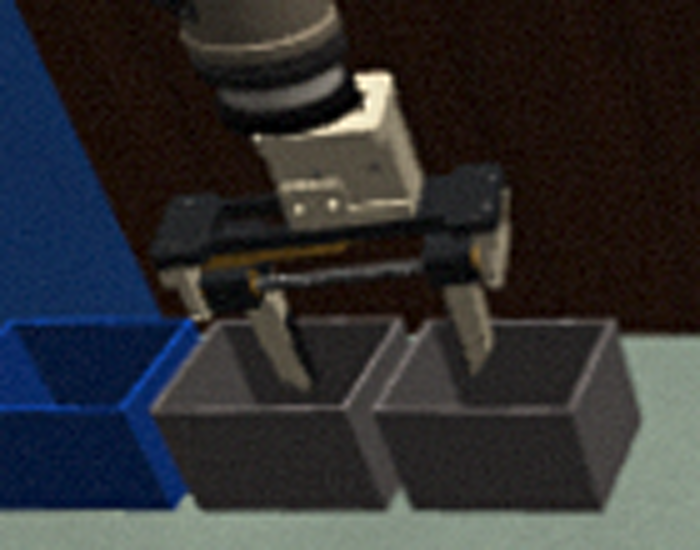

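```bash
cat > mv.py <<'E'
# usage: go(target xyz, jaw yaw dir deg or None) prints shift from current pose in tool axes
from h import *
from scipy.spatial.transform import Rotation as Ro
np.set_printoptions(precision=2,suppress=True)
def pose():
    o=get_obs();return np.array(o["tool_pos"]),Ro.from_euler('xyz',o["tcp_rot"]).as_matrix(),o
def rel(targets):
    """targets: list of (xyz, jawyaw_deg|None); jawyaw = heading of tool z in world, mod 180"""
    p,R,o=pose();cur=np.degrees(np.arctan2(R[1,2],R[0,2]))
    print("t",round(o["time"],2),"p",p,"jaw",round(cur,1),"q",o["joint_positions"],"w",round(o["grip_width"],1),"F",o["contact_force"])
    for X,y in targets:
        s=R.T@(np.array(X,float)-p)/30
        d=0 if y is None else (cur-y+90)%180-90   # +turn about tool x(down)=clockwise
        print("  ->",X,y,"shift",s,"turn",round(d/5,2))
E
python3 - <<'E'
from mv import *
S=capture("scene");T=capture("top")
def cs(u,v): return (u/5+130-.4,v/5+140-.4)
def ct(u,v): return (u/4+365-.4,v/4+145-.4)
print("knobtop",tri(S,cs(509,125),T,ct(164,343)))
for z in(150,): print(atz(S,cs(509,125),z),atz(T,ct(163,343),z))
print("knobbase?",atz(T,ct(138,345),86))
rel([((436,-185,220),-91),((436,-185,220),-89),((436,-185,116),89)])
E
```

```text
knobtop (array([ 433.58, -185.79,  147.35]), [np.float64(0.2727925592496368), np.float64(0.2727925592495842)])
[ 436.29 -184.64  150.  ] [ 433.43 -184.87  150.  ]
knobbase? [ 436.18 -182.3    86.  ]
t 2.35 p [ 120.12 -511.09  226.75] jaw -76.8 q [-1.49  0.34  1.52  0.    1.28 -0.15] w 91.6 F [-0.17  0.32  0.39]
  -> (436, -185, 220) -91 shift [ 0.22 12.74 -8.17] turn 2.84
  -> (436, -185, 220) -89 shift [ 0.22 12.74 -8.17] turn 2.44
  -> (436, -185, 116) 89 shift [ 3.69 12.74 -8.17] turn 2.84
```

>>> {"api": "send_rows", "payload": {"series": "1 0 3 -2 0.5; 1 0 6 -4 1; 1 0 9 -6 1.5; 1 0 12 -8 2.4; 1 0 12.7 -8.15 2.44; 1 0 12.7 -8.15 2.44; 1 1.5 12.7 -8.15 2.44; 1 2 12.7 -8.15 2.44"}}

```text
time: 3.35
tool_pos: [436.8, -183.8, 166.2]
tcp_rot: [1.218, 1.569, -0.332]
contact_force: [0.1, -0.1, -0.1]
grip_width: 91.8
```

Run:
```python
from mv import *
S=capture("scene");T=capture("top")
crop(S,150,100,290,230,5,"k1.png");crop(T,345,145,475,275,5,"k1t.png")
rel([((435,-185,116),91)])
```

```text
t 3.45 p [ 434.82 -183.27  164.15] jaw -88.8 q [-0.56  0.31  1.76  0.    1.08  0.99] w 91.6 F [-0.06 -0.62  0.41]
  -> (435, -185, 116) 91 shift [1.6  0.01 0.06] turn 0.04
```

View pics/k1.png

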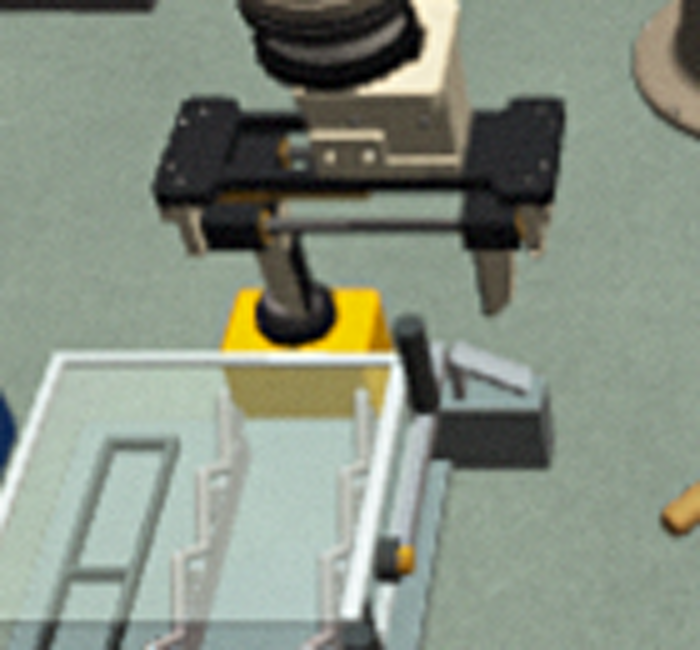

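>>> {"api": "send_rows", "payload": {"series": "1 0.8 0 0.06 0; 1 1.55 0 0.06 0; 1 1.55 0 0.06 0; -0.4 1.55 0 0.06 0; -0.6 1.55 0 0.06 0;-0.7 1.55 0 0.06 0;-1 1.55 0 0.06 0;-1 1.55 0 0.06 0"}}

```text
time: 4.45
tool_pos: [435.1, -187.7, 120.3]
tcp_rot: [0.282, 1.571, -1.271]
contact_force: [0.1, 0.2, 0.5]
grip_width: 46.4
```

>>> {"api": "send_rows", "payload": {"series": "-1 0 0 0 0;-1 0 0 0 0"}}

```text
time: 4.7
tool_pos: [435.1, -187.4, 120.2]
tcp_rot: [-2.763, 1.57, 1.967]
contact_force: [0.5, 11.8, 1.6]
grip_width: 26.5
```

Run:
```python
from mv import *
S=capture("scene");T=capture("top")
crop(S,150,100,290,230,5,"k2.png")
rel([])
```

```text
t 4.8 p [ 434.75 -183.85  119.87] jaw -89.1 q [-0.57  0.37  1.81  0.01  0.96  0.98] w 18.6 F [ 4.94 28.08  8.23]
```

View pics/k2.png

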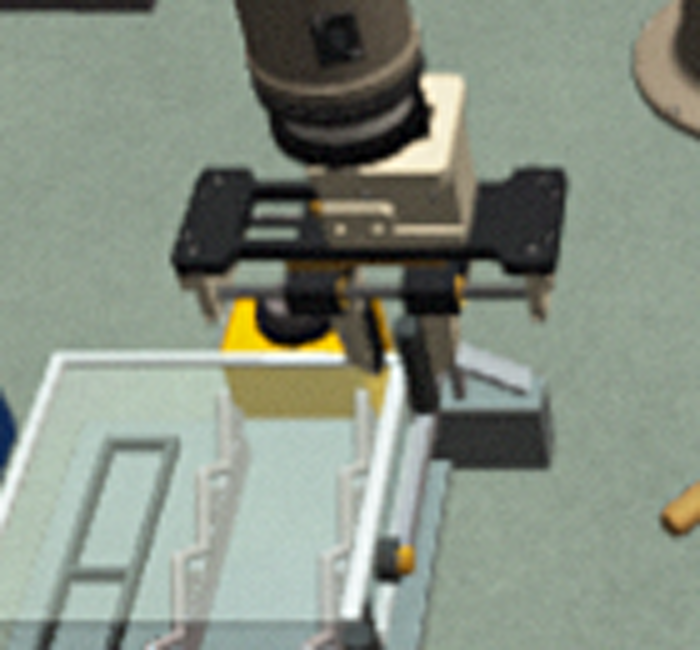

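>>> {"api": "send_rows", "payload": {"series": "-1 0 0 -0.12 0;-1 -0.1 0.07 -0.12 0;-1 -0.2 0.13 -0.12 0;-1 -0.4 0.26 -0.12 0;-1 -0.6 0.42 -0.12 0;-1 -0.8 0.6 -0.12 0;-1 -0.8 0.6 -0.12 0"}}

```text
time: 5.68
tool_pos: [452.1, -182.6, 143.7]
tcp_rot: [-2.292, 1.566, 2.439]
contact_force: [-2.0, 5.4, -2.0]
grip_width: 17.4
```

Run:
```python
from mv import *
S=capture("scene")
crop(S,150,100,290,230,5,"k3.png")
rel([])
```

```text
t 5.72 p [ 451.91 -182.58  143.62] jaw -89.0 q [-0.54  0.36  1.74  0.    1.04  1.01] w 17.3 F [-1.94  6.3  -1.94]
```

View pics/k3.png

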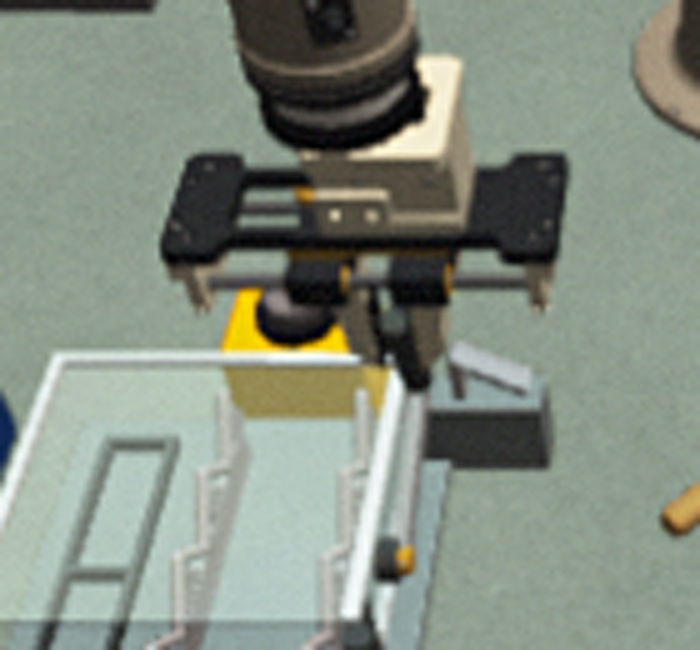

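```bash
cat > swing.py <<'E'
from mv import *
import sys
def arc(angs,H=(600.3,-195.0)):
    p,R,o=pose();r=p[:2]-np.array(H);print(p,np.linalg.norm(r),np.degrees(np.arctan2(r[1],r[0])),o["grip_width"],o["contact_force"],o["joint_positions"])
    L=[]
    for a in angs:
        c,s=np.cos(np.radians(-a)),np.sin(np.radians(-a))
        X=np.array([H[0]+c*r[0]-s*r[1],H[1]+s*r[0]+c*r[1],p[2]])
        d=R.T@(X-p)/30; L.append(f"-1 {0:.2f} {d[1]:.2f} {d[2]:.2f} {a/5:.2f}")
    print("; ".join(L))
if __name__=="__main__": arc([float(a) for a in sys.argv[1:]])
E
python3 swing.py 3 7 12 17 22 27 32 32
```

```text
[ 451.91 -182.58  143.62] 148.90412143717575 175.21617713578564 17.30102175529396 [-1.94  6.3  -1.94] [-0.54  0.36  1.74  0.    1.04  1.01]
-1 0.00 0.03 -0.26 0.60; -1 0.00 0.10 -0.60 1.40; -1 0.00 0.21 -1.02 2.40; -1 0.00 0.36 -1.42 3.40; -1 0.00 0.55 -1.81 4.40; -1 0.00 0.77 -2.19 5.40; -1 0.00 1.02 -2.54 6.40; -1 0.00 1.02 -2.54 6.40
```

>>> {"api": "send_rows", "payload": {"series": "-1 0 0.03 -0.26 0.6; -1 0 0.1 -0.6 1.4; -1 0 0.21 -1.02 2.4; -1 0 0.36 -1.42 3.4; -1 0 0.55 -1.81 4.4; -1 0 0.77 -2.19 5.4; -1 0 1.02 -2.54 6.4; -1 0 1.02 -2.54 6.4"}}

```text
time: 6.72
tool_pos: [481.0, -105.8, 143.9]
tcp_rot: [-1.484, 1.566, 2.688]
contact_force: [-5.2, 5.4, 2.3]
grip_width: 17.4
```

```bash
python3 - <<'E'
from mv import *
S=capture("scene")
crop(S,130,100,330,250,4,"k4.png")
E
python3 swing.py 5 10 15 20 25 30 35 35
```

```text
[ 480.89 -106.    143.91] 148.93055365246988 143.30053541701727 17.457320150261253 [-5.22  4.9   0.98] [-0.37  0.37  1.73  0.    1.04  1.74]
-1 0.00 0.06 -0.43 1.00; -1 0.00 0.16 -0.85 2.00; -1 0.00 0.30 -1.26 3.00; -1 0.00 0.47 -1.66 4.00; -1 0.00 0.67 -2.04 5.00; -1 0.00 0.91 -2.40 6.00; -1 0.00 1.18 -2.74 7.00; -1 0.00 1.18 -2.74 7.00
```

View pics/k4.png

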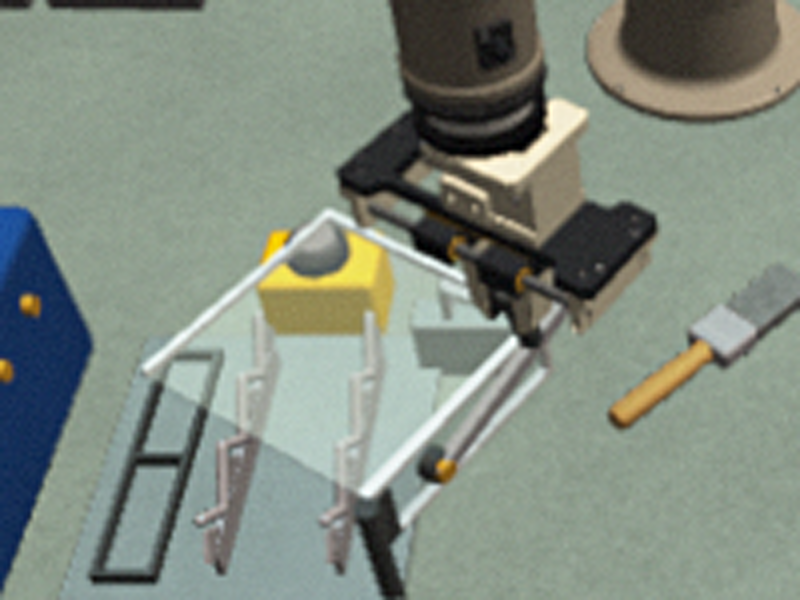

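Guard follows, held at the knob (530,330 in crop). Continue the swing.

>>> {"api": "send_rows", "payload": {"series": "-1 0 0.06 -0.43 1; -1 0 0.16 -0.85 2; -1 0 0.3 -1.26 3; -1 0 0.47 -1.66 4; -1 0 0.67 -2.04 5; -1 0 0.91 -2.4 6; -1 0 1.18 -2.74 7; -1 0 1.18 -2.74 7"}}

```text
time: 7.78
tool_pos: [555.2, -53.2, 144.2]
tcp_rot: [-1.637, 1.568, 1.923]
contact_force: [-3.0, 7.0, 1.6]
grip_width: 17.7
```

```bash
python3 swing.py 5 10 15 20 22.5 23 23
```

```text
[555.15 -53.21 144.22] 148.80351977349235 107.66263620835673 17.691332120240926 [-3.04  6.99  1.64] [-0.23  0.48  1.55  0.    1.11  2.49]
-1 0.00 0.07 -0.43 1.00; -1 0.00 0.17 -0.85 2.00; -1 0.00 0.31 -1.26 3.00; -1 0.00 0.48 -1.65 4.00; -1 0.00 0.58 -1.85 4.50; -1 0.00 0.60 -1.88 4.60; -1 0.00 0.60 -1.88 4.60
```

>>> {"api": "send_rows", "payload": {"series": "-1 0 0.07 -0.43 1; -1 0 0.17 -0.85 2; -1 0 0.31 -1.26 3; -1 0 0.48 -1.65 4; -1 0 0.58 -1.85 4.5;-1 0 0.58 -1.85 4.5;-1 0 0.58 -1.85 4.5"}}

```text
time: 8.65
tool_pos: [613.4, -47.1, 144.4]
tcp_rot: [-2.093, 1.569, 1.075]
contact_force: [1.2, 5.5, 0.5]
grip_width: 17.4
```

Run:
```python
from mv import *
S=capture("scene");T=capture("top")
cv2.imwrite("pics/o_s.png",S["pixels"][:,:,::-1]);cv2.imwrite("pics/o_t.png",T["pixels"][:,:,::-1])
rel([])
```

```text
t 8.75 p [613.32 -47.1  144.45] jaw -178.5 q [-0.2   0.58  1.38  0.    1.19  2.91] w 17.1 F [-0.61  5.88 -0.48]
```

View pics/o_s.png

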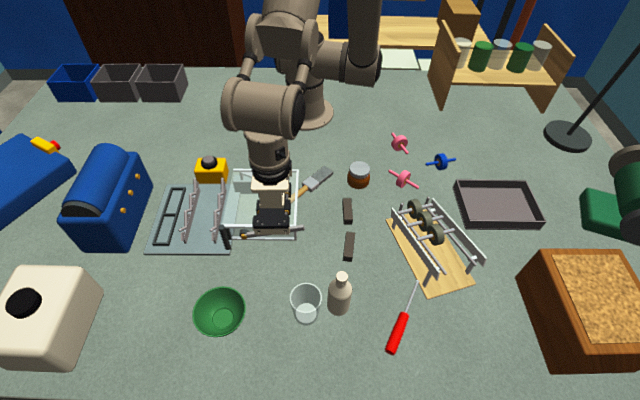

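View pics/o_t.png

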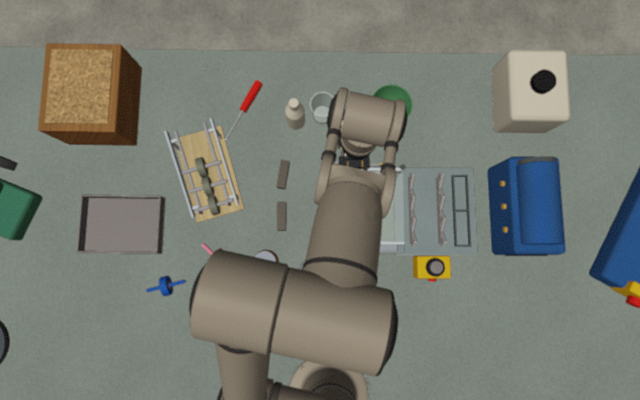

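>>> {"api": "send_rows", "payload": {"series": "0 0 0 0 0;0 0 0 0 0;0 0 0 0 0;0 -1 0 0 0;0 -2.5 0 0 0;0 -3 0 0 0;0 -3 0 0 0"}}

```text
time: 9.62
tool_pos: [613.0, -48.3, 234.8]
tcp_rot: [2.809, 1.569, -0.306]
contact_force: [-1.0, 1.1, -0.5]
grip_width: 45.8
```

Run:
```python
from mv import *
S=capture("scene");T=capture("top")
cs=lambda u,v:(u/4+380-.4,v/4+120-.4); ct=lambda u,v:(u/5+150-.4,v/5+110-.4)
a=tri(S,cs(78,370),T,ct(408,453)); b=tri(S,cs(208,340),T,ct(240,497)); print(a,b,(a[0]+b[0])/2,np.degrees(np.arctan2(*(b[0]-a[0])[1::-1])),np.linalg.norm(b[0]-a[0]))
a=tri(S,cs(155,475),T,ct(352,260)); b=tri(S,cs(297,437),T,ct(167,314)); print(a,b,(a[0]+b[0])/2,np.degrees(np.arctan2(*(b[0]-a[0])[1::-1])),np.linalg.norm(b[0]-a[0]))
rel([((503,317,230),106.4-180)])
crop(S,380,120,500,300,4,"s_track2.png");crop(S,130,140,330,265,4,"s_m2.png")
```

```text
(array([516.04, 269.97,  54.9 ]), [np.float64(0.3955653334512421), np.float64(0.3955653334514571)]) (array([490.67, 361.78,  57.73]), [np.float64(2.4086418480194283), np.float64(2.408641848019299)]) [503.36 315.87  56.32] 105.4472039832991 95.29118048089522
(array([617.88, 299.73,  78.96]), [np.float64(0.7047605236388196), np.float64(0.7047605236388532)]) (array([586.9 , 397.92,  77.95]), [np.float64(0.2102322847161539), np.float64(0.21023228471620292)]) [602.39 348.82  78.46] 107.51617607227156 102.96542590665851
t 9.72 p [612.01 -48.05 232.55] jaw -178.5 q [-0.2   0.51  1.25 -0.    1.39  2.91] w 45.8 F [0.22 0.6  0.17]
  -> (503, 317, 230) -73.6 shift [  0.1  -12.26   3.31] turn 15.02
```

View pics/s_m2.png

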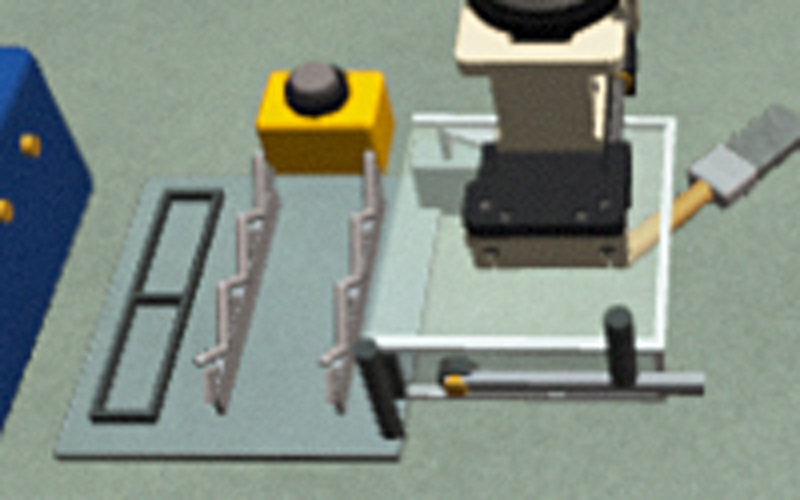

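>>> {"api": "send_rows", "payload": {"series": "-0.3 0 -1.5 0.4 -2;-0.3 0 -3 0.8 -4;-0.3 0 -5 1.4 -6;-0.3 0 -7 1.9 -8;-0.3 0 -9 2.4 -10;-0.3 0 -11 3 -12;-0.3 0 -12.26 3.31 -14;-0.3 0 -12.26 3.31 -16"}}

```text
time: 10.72
tool_pos: [501.6, 319.5, 231.9]
tcp_rot: [-1.12, 1.567, -2.828]
contact_force: [-0.9, -0.4, 0.4]
grip_width: 32.4
```

Run:
```python
from mv import *
rel([((503.3,316,200),-73.6),((503.3,316,140),-73.6)])
```

```text
t 10.72 p [501.57 319.52 231.9 ] jaw -97.9 q [0.44 0.47 1.31 0.   1.37 2.15] w 32.4 F [-0.94 -0.43  0.38]
  -> (503.3, 316, 200) -73.6 shift [1.06 0.08 0.11] turn -4.86
  -> (503.3, 316, 140) -73.6 shift [3.06 0.08 0.1 ] turn -4.86
```

>>> {"api": "send_rows", "payload": {"series": "-0.3 0.5 0.08 0.1 -2;-0.3 1 0.08 0.1 -4;-0.3 2 0.08 0.1 -4.86;-0.3 3.2 0.08 0.1 -4.86;-0.3 3.2 0.08 0.1 -4.86;-0.3 3.2 0.08 0.1 -4.86"}}

```text
time: 11.48
tool_pos: [505.9, 313.7, 138.6]
tcp_rot: [1.048, 1.571, -0.247]
contact_force: [-0.3, -0.3, -0.4]
grip_width: 32.1
```

Run:
```python
from mv import *
S=capture("scene");T=capture("top")
crop(S,370,100,510,240,4,"w1s.png")
p,R,o=pose()
for s in (-1,1):
    print([proj(S,p+R[:,2]*s*16),proj(T,p+R[:,2]*s*16)])
rel([((503.3,316,66),-73.6)])
```

```text
[array([426.9 , 187.93]), array([200.91, 200.86])]
[array([415.66, 190.31]), array([213.24, 197.6 ])]
t 11.57 p [506.36 313.93 139.55] jaw -74.2 q [ 0.43  0.55  1.45 -0.    1.15  1.72] w 31.8 F [-0.32 -0.38  0.11]
  -> (503.3, 316, 66) -73.6 shift [ 2.45 -0.08 -0.09] turn -0.12
```

View pics/w1s.png

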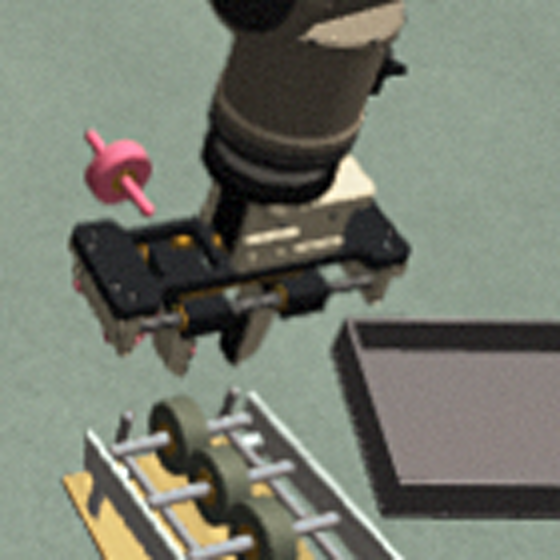

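>>> {"api": "send_rows", "payload": {"series": "-0.3 0.8 -0.08 -0.09 -0.12;-0.3 1.5 -0.08 -0.09 -0.12;-0.3 1.8 -0.08 -0.09 -0.12;-0.3 1.8 -0.08 -0.09 -0.12"}}

```text
time: 12.08
tool_pos: [502.8, 315.6, 84.5]
tcp_rot: [1.478, 1.571, 0.193]
contact_force: [0.4, 0.8, 1.3]
grip_width: 32.4
```

Run:
```python
from mv import *
S=capture("scene");T=capture("top")
crop(S,370,120,490,240,5,"w2s.png");crop(T,160,130,280,250,5,"w2t.png")
rel([((503.3,316,66),-73.6)])
```

```text
t 12.18 p [503.25 315.82  85.27] jaw -73.6 q [ 0.43  0.6   1.51 -0.    1.03  1.72] w 32.2 F [ 0.7  -1.35  1.33]
  -> (503.3, 316, 66) -73.6 shift [ 0.64  0.   -0.01] turn 0.0
```

View pics/w2s.png

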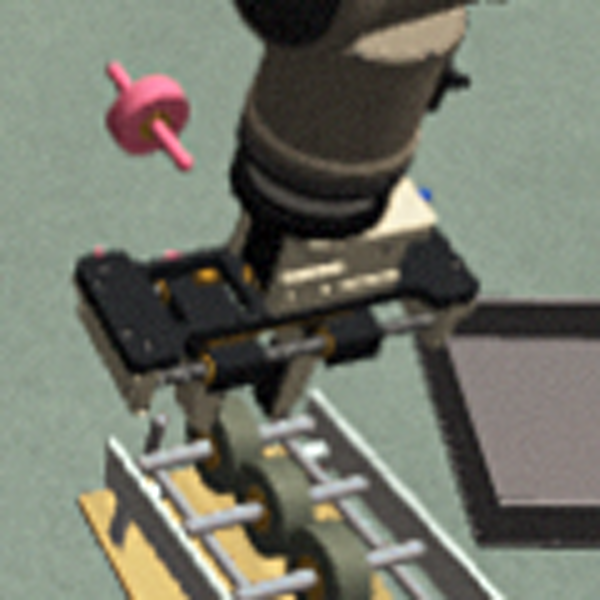

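>>> {"api": "send_rows", "payload": {"series": "-0.3 0.3 0 0 0;-0.3 0.62 0 0 0;-0.3 0.62 0 0 0;-1 0.62 0 0 0;-1 0.62 0 0 0;-1 0.62 0 0 0"}}

```text
time: 12.92
tool_pos: [502.8, 315.6, 65.8]
tcp_rot: [1.528, 1.57, 0.244]
contact_force: [0.6, 0.4, -0.1]
grip_width: 19.7
```

Run:
```python
from mv import *
rel([((501,-267,200),-89)])
```

```text
t 12.93 p [502.81 315.63  65.77] jaw -73.6 q [ 0.43  0.63  1.53 -0.    0.98  1.72] w 19.7 F [ 0.63  0.42 -0.07]
  -> (501, -267, 200) -89 shift [-4.48 -5.55 18.61] turn 3.09
```

>>> {"api": "send_rows", "payload": {"series": "-1 -0.3 0 0 0;-1 -1 0 0 0;-1 -2 0 0 0;-1 -3.5 0 0 0;-1 -4.2 -0.3 1 0.5;-1 -4.2 -0.6 2 1;-1 -4.2 -0.9 3 1.5;-1 -4.2 -0.9 3 1.5"}}

```text
time: 13.92
tool_pos: [501.9, 219.8, 192.3]
tcp_rot: [-0.44, 1.57, -1.857]
contact_force: [0.0, 0.9, -2.4]
grip_width: 20.4
```

Run:
```python
from mv import *
S=capture("scene")
crop(S,330,80,490,240,4,"w3s.png")
rel([((501,-267,190),-89)])
```

```text
t 13.97 p [502.04 220.91 192.25] jaw -81.2 q [0.27 0.41 1.51 0.   1.21 1.69] w 20.1 F [-0.6   1.12 -2.24]
  -> (501, -267, 190) -89 shift [ 0.07 -2.53 16.07] turn 1.57
```

View pics/w3s.png

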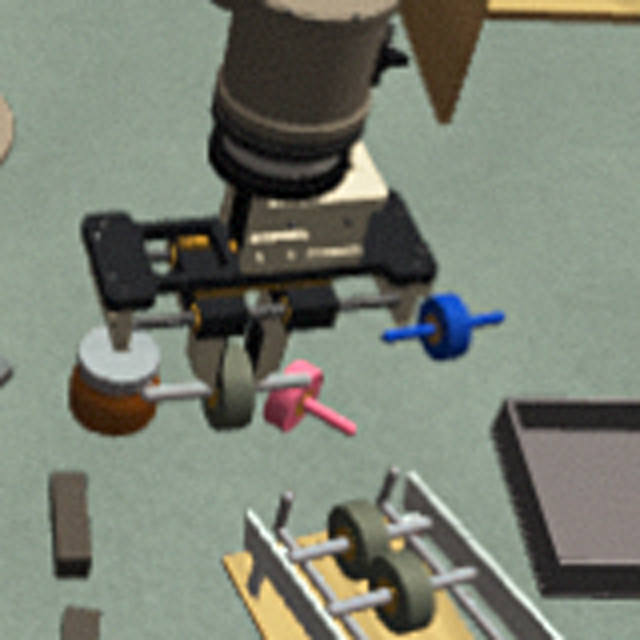

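```bash
cat > dm.py <<'E'
from mv import *
import sys
S=capture("scene");T=capture("top")
q=[502.5,-295.3,0.018]
def W(q,X): c,s=np.cos(q[2]),np.sin(q[2]);return np.array([q[0]+c*X[0]-s*X[1],q[1]+s*X[0]+c*X[1],X[2]])
def draw(p,c,x1,y1,name,q):
    im=cv2.resize(p["pixels"][c[1]:y1,c[0]:x1,::-1],None,fx=c[2],fy=c[2],interpolation=cv2.INTER_CUBIC)
    cv2.imwrite("pics/raw_"+name,im)
    def P(X): u=proj(p,W(q,X)); return (int(round((u[0]-c[0]+.5)*c[2])),int(round((u[1]-c[1]+.5)*c[2])))
    for y in(-10,70):
        pts=[]
        for i in(60,0,-60): pts+= [(i+28,y,71),(i,y,43),(i-28,y,71)]
        for a,b in zip(pts,pts[1:]): cv2.line(im,P(a),P(b),(0,0,255),1)
    for k in(49.5,-49.5):
        t=[(k+a,-74+b,20) for a,b in((47,17),(47,-17),(-47,-17),(-47,17))]
        for a,b in zip(t,t[1:]+t[:1]): cv2.line(im,P(a),P(b),(0,255,255),1)
    t=[(a,b,10) for a,b in((125,115),(125,-115),(-125,-115),(-125,115))]
    for a,b in zip(t,t[1:]+t[:1]): cv2.line(im,P(a),P(b),(255,0,0),1)
    cv2.imwrite("pics/"+name,im)
draw(S,(140,165,6),260,260,"ds2.png",q);draw(T,(385,160,6),485,260,"dt2.png",q)
E
python3 dm.py; python3 -c "
import cv2,numpy as np
a=cv2.imread('pics/dt2.png');cv2.imwrite('pics/dt2b.png',a)"
```

```text
(no output)
```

View pics/dt2.png

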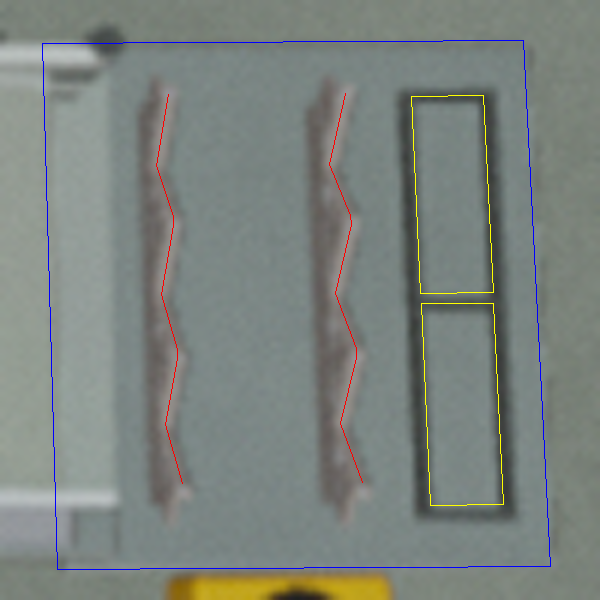

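View pics/ds2.png

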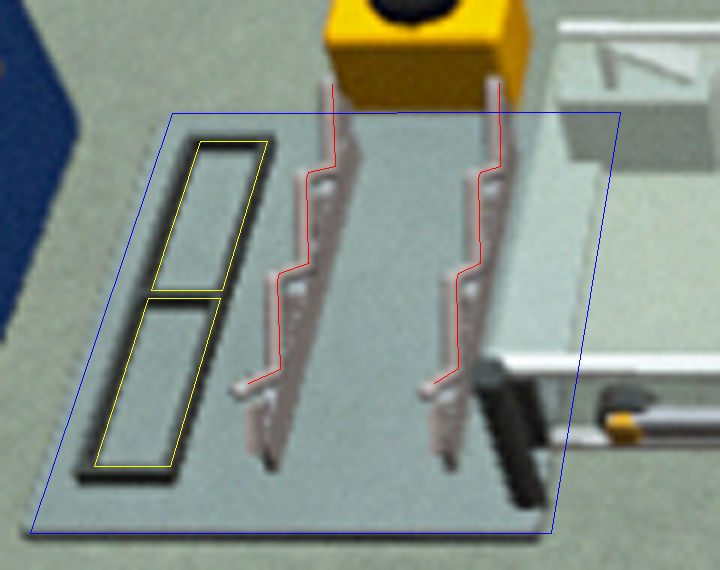

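Run:
```python
from mv import *
rel([((442,-266.6,190),-89)])
```

```text
t 14.07 p [502.06 222.06 191.93] jaw -81.1 q [0.28 0.41 1.51 0.   1.21 1.69] w 20.0 F [-0.42  0.14 -1.74]
  -> (442, -266.6, 190) -89 shift [ 0.06 -4.51 15.78] turn 1.59
```

>>> {"api": "send_rows", "payload": {"series": "-1 0 -0.3 1 0.2;-1 0 -0.9 3 0.4;-1 0 -1.4 5 0.6;-1 0 -2 7 0.8;-1 0 -2.6 9 1;-1 0 -3.2 11 1.2;-1 0 -3.8 13 1.4;-1 0 -4.2 14.5 1.5"}}

```text
time: 15.08
tool_pos: [445.1, -229.5, 191.8]
tcp_rot: [1.013, 1.57, -0.533]
contact_force: [0.2, -0.0, -1.8]
grip_width: 19.8
```

Run:
```python
from mv import *
rel([((442,-266.6,130),-89)])
```

```text
t 15.07 p [ 445.14 -229.49  191.8 ] jaw -88.6 q [-0.63  0.33  1.64  0.    1.17  0.92] w 19.8 F [ 0.2  -0.03 -1.79]
  -> (442, -266.6, 130) -89 shift [ 2.06 -0.14  1.23] turn 0.08
```

>>> {"api": "send_rows", "payload": {"series": "-1 0 -0.1 0.6 0.08;-1 0 -0.1 1.2 0.08;-1 1 -0.1 1.2 0.08;-1 2.5 -0.1 1.2 0.08;-1 2.5 -0.1 1.2 0.08;-1 2.5 -0.1 1.2 0.08"}}

```text
time: 15.82
tool_pos: [444.2, -263.7, 118.0]
tcp_rot: [0.909, 1.569, -0.643]
contact_force: [0.2, 0.2, -0.9]
grip_width: 19.7
```

Run:
```python
from mv import *
S=capture("scene");T=capture("top")
crop(S,130,100,270,240,5,"n1s.png")
p,R,o=pose()
rel([((442,-266.6,62),-89)])
```

```text
t 15.93 p [ 444.23 -264.18  118.52] jaw -88.9 q [-0.68  0.44  1.7  -0.    1.    0.87] w 20.0 F [-0.01  0.97 -1.68]
  -> (442, -266.6, 62) -89 shift [ 1.88 -0.08  0.07] turn 0.01
```

View pics/n1s.png

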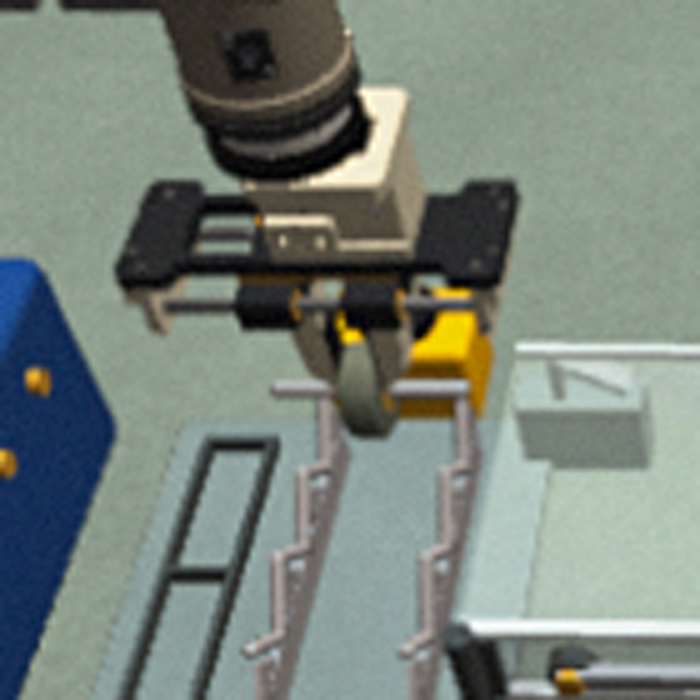

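>>> {"api": "send_rows", "payload": {"series": "-1 0.7 -0.08 0.07 0;-1 1.3 -0.08 0.07 0;-1 1.6 -0.08 0.07 0;-1 1.75 -0.08 0.07 0;-1 1.85 -0.08 0.07 0;-1 1.85 -0.08 0.07 0"}}

```text
time: 16.68
tool_pos: [440.8, -266.1, 61.4]
tcp_rot: [0.77, 1.57, -0.783]
contact_force: [-0.4, -0.3, -1.4]
grip_width: 19.6
```

Run:
```python
from mv import *
S=capture("scene");T=capture("top")
crop(S,150,140,250,240,7,"n2s.png")
rel([((442,-266.6,61),-89)])
```

```text
t 16.77 p [ 440.87 -266.08   61.48] jaw -89.0 q [-0.69  0.52  1.76 -0.    0.86  0.86] w 19.8 F [ 0.25  0.3  -2.38]
  -> (442, -266.6, 61) -89 shift [0.02 0.04 0.02] turn 0.0
```

View pics/n2s.png

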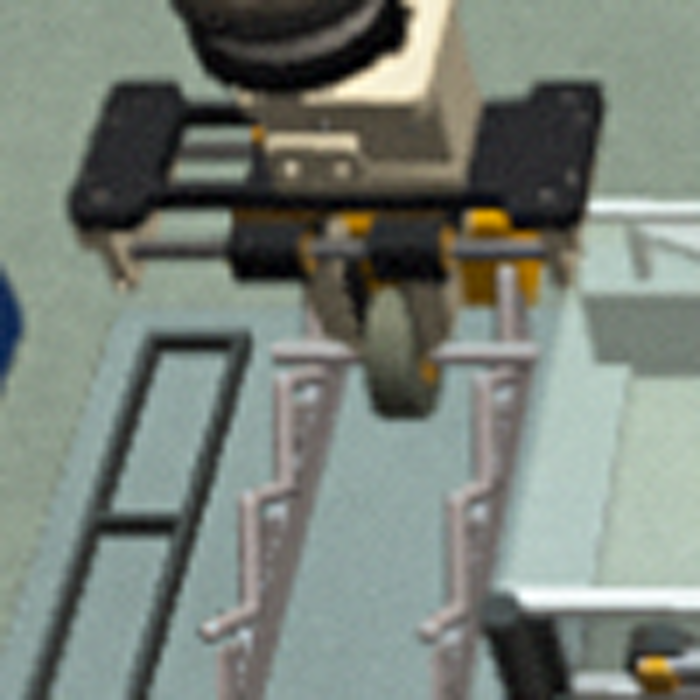

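>>> {"api": "send_rows", "payload": {"series": "-1 0.04 0.03 0 0;-1 0.04 0.03 0 0;-0.4 0.04 0.03 0 0;-0.4 0.04 0.03 0 0;-0.4 0.04 0.03 0 0;-0.4 -1 0.03 0 0;-0.4 -3 0.03 0 0;-0.4 -4 0.03 0 0"}}

```text
time: 17.77
tool_pos: [442.4, -266.5, 184.0]
tcp_rot: [0.869, 1.567, -0.684]
contact_force: [-0.3, -0.1, -1.2]
grip_width: 27.5
```

Run:
```python
from mv import *
S=capture("scene");T=capture("top")
crop(S,150,140,250,240,7,"n3s.png")
rel([((503.3,316,185),-73.6)])
for p in(S,T): print([(np.round(r["point"]),round(r["score"],2)) for r in place_of(p,"wheel0")])
```

```text
t 17.88 p [ 443.16 -267.1   184.72] jaw -89.0 q [-0.69  0.36  1.62  0.    1.15  0.86] w 27.4 F [-0.57 -0.3  -0.3 ]
  -> (503.3, 316, 185) -73.6 shift [ -0.09   2.35 -19.4 ] turn -3.07
[(array([558., 334.,  71.]), 0.85), (array([280., 445.,  24.]), 0.78), (array([507., 316.,  54.]), 0.76), (array([382.,  16.,   2.]), 0.75), (array([614., -30., 131.]), 0.73), (array([360., 310.,  27.]), 0.66), (array([ 438., -268.,   51.]), 0.54), (array([201., 320.,  31.]), 0.49)]
[(array([553., 333.,  71.]), 0.83), (array([364., 312.,  26.]), 0.68), (array([503., 317.,  53.]), 0.64), (array([281., 450.,  24.]), 0.53), (array([198., 322.,  22.]), 0.53)]
```

View pics/n3s.png

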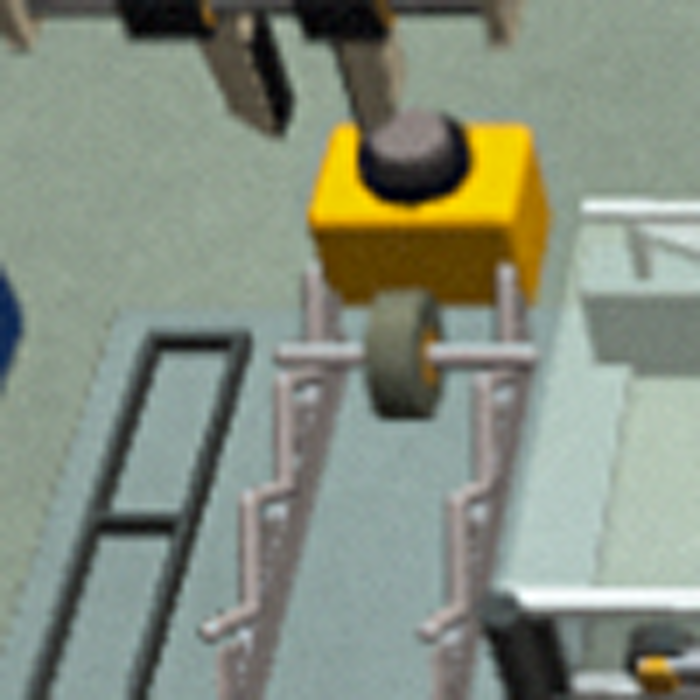

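>>> {"api": "send_rows", "payload": {"series": "-0.3 0 0.2 -2 -0.5;-0.3 0 0.5 -4 -1;-0.3 0 0.7 -6 -1.5;-0.3 0 1 -8 -2;-0.3 0 1.3 -10.5 -2.5;-0.3 0 1.5 -12.5 -3.07;-0.3 0 1.7 -14.5 -3.07;-0.3 0 2 -16.5 -3.07"}}

```text
time: 18.98
tool_pos: [490.8, 225.2, 179.2]
tcp_rot: [-1.49, 1.568, -2.775]
contact_force: [1.0, -0.1, 0.2]
grip_width: 32.5
```

Run:
```python
from mv import *
rel([((503.3,316,160),-73.6)])
```

```text
t 18.98 p [490.84 225.21 179.18] jaw -73.6 q [ 0.29  0.41  1.55 -0.    1.18  1.57] w 32.5 F [ 0.99 -0.08  0.16]
  -> (503.3, 316, 160) -73.6 shift [ 0.63  1.25 -2.79] turn -0.0
```

>>> {"api": "send_rows", "payload": {"series": "-0.3 0 0.6 -1.4 0;-0.3 0 1.25 -2.8 0;-0.3 0.7 1.25 -2.8 0;-0.3 1.5 1.25 -2.8 0;-0.3 2 1.25 -2.8 0;-0.3 2 1.25 -2.8 0"}}

```text
time: 19.73
tool_pos: [503.1, 313.9, 119.0]
tcp_rot: [-1.413, 1.567, -2.698]
contact_force: [-0.3, 0.7, -0.5]
grip_width: 32.0
```

Run:
```python
from mv import *
S=capture("scene")
crop(S,370,120,490,240,5,"w4s.png")
rel([((503,315.8,66),-73.6)])
```

```text
t 19.77 p [503.91 314.22 120.35] jaw -73.6 q [ 0.43  0.57  1.47 -0.    1.11  1.71] w 32.5 F [-0.54 -0.31  0.67]
  -> (503, 315.8, 66) -73.6 shift [ 1.81 -0.01 -0.06] turn -0.01
```

View pics/w4s.png

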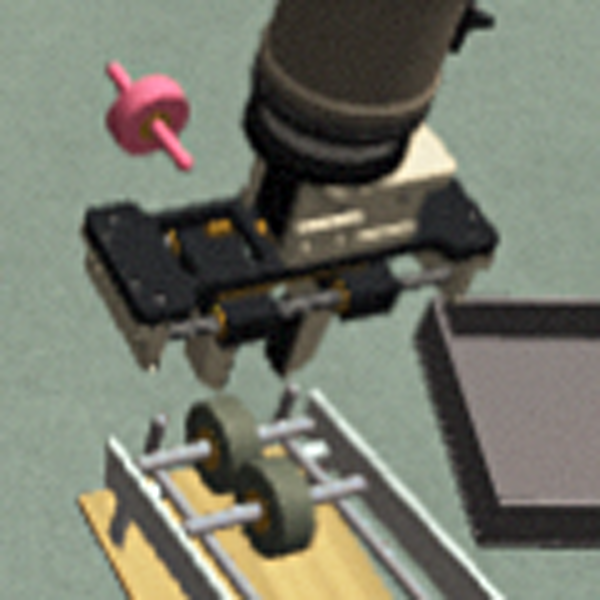

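>>> {"api": "send_rows", "payload": {"series": "-0.3 0.6 0 -0.06 0;-0.3 1 0 -0.06 0;-0.3 1.15 0 -0.06 0;-0.3 1.15 0 -0.06 0"}}

```text
time: 20.27
tool_pos: [503.8, 316.2, 86.7]
tcp_rot: [0.823, 1.571, -0.462]
contact_force: [-0.5, -0.6, 0.7]
grip_width: 31.8
```

Run:
```python
from mv import *
S=capture("scene")
crop(S,370,120,490,240,5,"w5s.png")
rel([((503,315.8,66),-73.6)])
```

```text
t 20.32 p [503.94 316.31  87.02] jaw -73.6 q [ 0.43  0.6   1.5  -0.    1.03  1.72] w 32.3 F [0.86 0.09 0.31]
  -> (503, 315.8, 66) -73.6 shift [ 0.7  -0.04  0.01] turn -0.01
```

View pics/w5s.png

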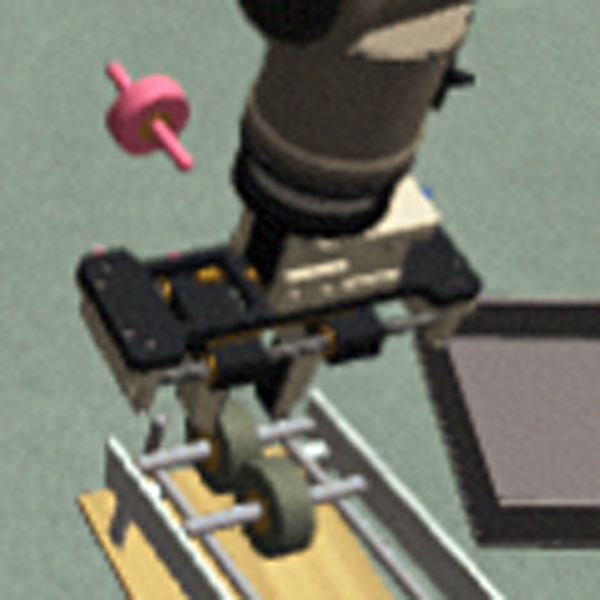

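Same as before; go down, close, lift.

>>> {"api": "send_rows", "payload": {"series": "-0.3 0.4 -0.04 0 0;-0.3 0.7 -0.04 0 0;-0.3 0.7 -0.04 0 0;-1 0.7 -0.04 0 0;-1 0.7 -0.04 0 0;-1 0.7 -0.04 0 0;-1 0.7 -0.04 0 0;-1 0.4 -0.04 0 0"}}

```text
time: 21.32
tool_pos: [502.6, 315.9, 74.2]
tcp_rot: [-0.816, 1.57, -2.101]
contact_force: [2.9, 1.0, -2.9]
grip_width: 19.7
```

Run:
```python
from mv import *
rel([((502,-265.5,190),-89)])
```

```text
t 21.32 p [502.6  315.86  74.24] jaw -73.6 q [ 0.43  0.62  1.52 -0.    1.    1.72] w 19.7 F [ 2.88  1.02 -2.87]
  -> (502, -265.5, 190) -89 shift [-3.85 -5.48 18.59] turn 3.08
```

>>> {"api": "send_rows", "payload": {"series": "-1 -1 0 0 0;-1 -2.5 0 0 0;-1 -3.85 -0.2 0.6 0.2;-1 -3.85 -0.7 2.4 0.5;-1 -3.85 -1.3 4.4 0.9;-1 -3.85 -1.9 6.4 1.2;-1 -3.85 -2.4 8.2 1.5;-1 -3.85 -2.4 8.2 1.5"}}

```text
time: 22.32
tool_pos: [502.4, 56.1, 190.6]
tcp_rot: [-0.66, 1.57, -2.082]
contact_force: [-0.7, -0.2, -1.0]
grip_width: 19.9
```

Run:
```python
from mv import *
S=capture("scene")
crop(S,270,80,470,260,4,"w6s.png")
rel([((502,-265.5,190),-89)])
```

```text
t 22.38 p [502.46  58.14 190.56] jaw -81.3 q [-0.04  0.34  1.63  0.    1.17  1.38] w 19.3 F [ 0.61  0.99 -2.24]
  -> (502, -265.5, 190) -89 shift [ 0.02 -1.64 10.66] turn 1.53
```

View pics/w6s.png

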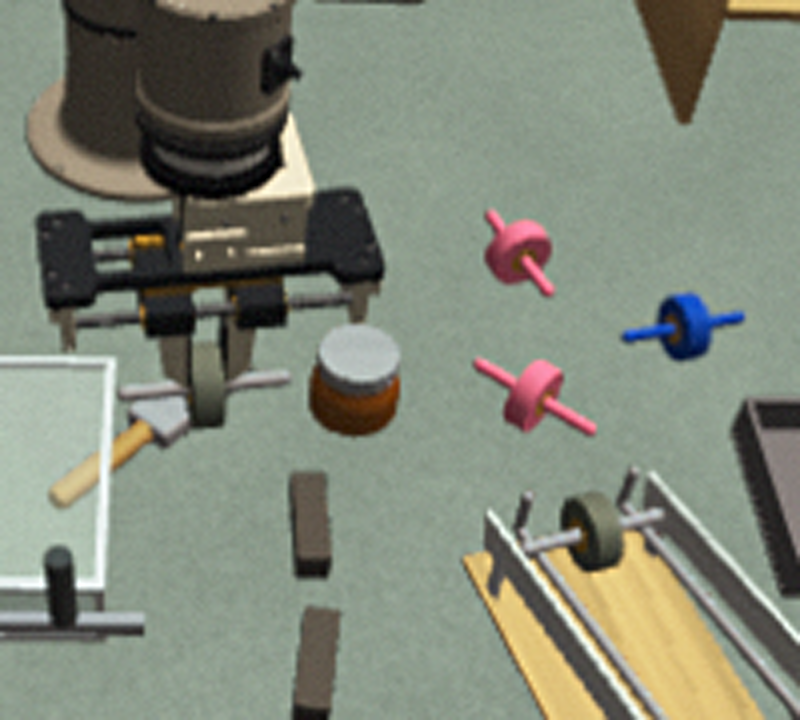

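Wheel held; third wheel has rolled to the stop. On to notch1.

>>> {"api": "send_rows", "payload": {"series": "-1 0 -0.2 1.5 0.3;-1 0 -0.5 3.4 0.5;-1 0 -0.8 5.3 0.8;-1 0 -1.1 7.2 1.1;-1 0 -1.4 9 1.4;-1 0 -1.6 10.5 1.53;-1 0 -1.64 10.66 1.53;-1 1.5 -1.64 10.66 1.53"}}

```text
time: 23.38
tool_pos: [506.0, -264.1, 147.7]
tcp_rot: [1.016, 1.563, -0.533]
contact_force: [1.4, 0.1, -1.4]
grip_width: 19.8
```

>>> {"api": "send_rows", "payload": {"series": "-1 0.3 0 0 0;-1 0.6 0 0 0;-1 0.6 0 0 0"}}

```text
time: 23.75
tool_pos: [503.9, -263.4, 127.6]
tcp_rot: [0.979, 1.57, -0.569]
contact_force: [-0.1, -0.4, -1.4]
grip_width: 19.7
```

Run:
```python
from mv import *
S=capture("scene")
crop(S,150,120,250,240,6,"n4s.png")
rel([((501.3,-265.5,60.5),-89)])
```

```text
t 23.8 p [ 504.1  -263.74  128.05] jaw -88.7 q [-0.62  0.51  1.54  0.    1.09  0.93] w 19.8 F [ 0.53 -0.56 -1.21]
  -> (501.3, -265.5, 60.5) -89 shift [ 2.25 -0.1   0.05] turn 0.05
```

View pics/n4s.png

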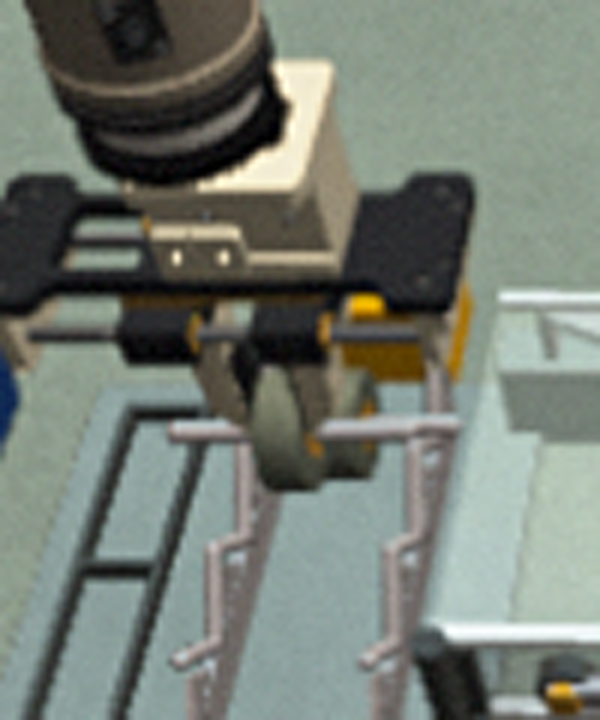

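>>> {"api": "send_rows", "payload": {"series": "-1 0.8 -0.1 0.05 0;-1 1.6 -0.1 0.05 0;-1 1.9 -0.1 0.05 0;-1 2.1 -0.1 0.05 0;-1 2.25 -0.1 0.05 0;-1 2.25 -0.1 0.05 0"}}

```text
time: 24.55
tool_pos: [500.6, -265.9, 60.1]
tcp_rot: [0.499, 1.57, -1.05]
contact_force: [-1.8, -0.2, -0.9]
grip_width: 19.6
```

Run:
```python
from mv import *
S=capture("scene")
crop(S,150,140,250,240,7,"n5s.png")
rel([((501.3,-265.5,60.5),-89)])
```

```text
t 24.6 p [ 500.64 -265.83   60.13] jaw -88.8 q [-0.62  0.6   1.61 -0.    0.93  0.93] w 19.8 F [-0.99 -0.28 -1.07]
  -> (501.3, -265.5, 60.5) -89 shift [-0.01  0.02 -0.01] turn 0.04
```

View pics/n5s.png

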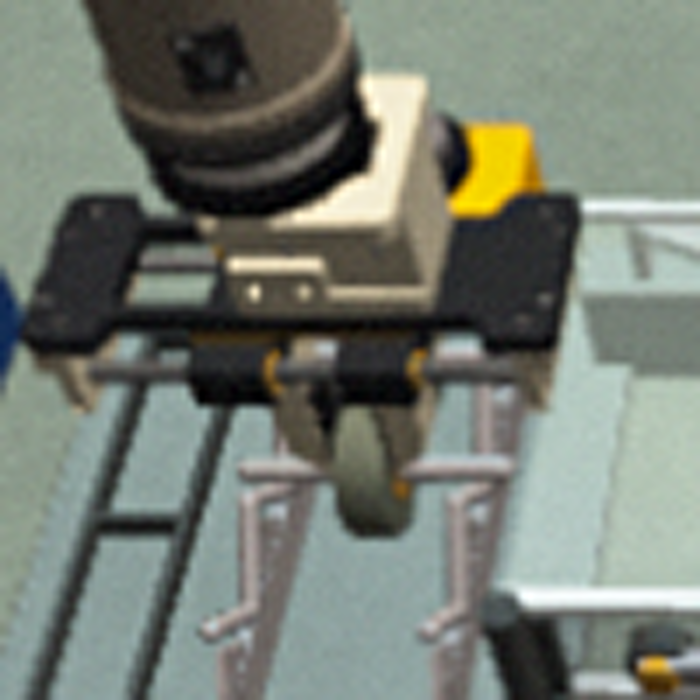

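Seated in the middle notch. Release, rise and go back.

>>> {"api": "send_rows", "payload": {"series": "-1 0 0 0 0;-0.4 0 0 0 0;-0.4 0 0 0 0;-0.4 0 0 0 0;-0.4 -1 0 0 0;-0.4 -3 0 0 0;-0.4 -4.2 0 0 0;-0.4 -4.2 0 0 0"}}

```text
time: 25.6
tool_pos: [502.0, -266.5, 189.0]
tcp_rot: [0.928, 1.564, -0.622]
contact_force: [-0.4, 0.6, -0.1]
grip_width: 27.2
```

Run:
```python
from mv import *
S=capture("scene")
crop(S,150,140,250,240,6,"n6s.png")
rel([((503,315.8,180),-73.6)])
```

```text
t 25.65 p [ 500.96 -265.75  186.77] jaw -88.8 q [-0.62  0.45  1.47 -0.    1.22  0.93] w 27.5 F [-0.24 -0.07 -0.44]
  -> (503, 315.8, 180) -73.6 shift [  0.19   0.48 -19.38] turn -3.03
```

View pics/n6s.png

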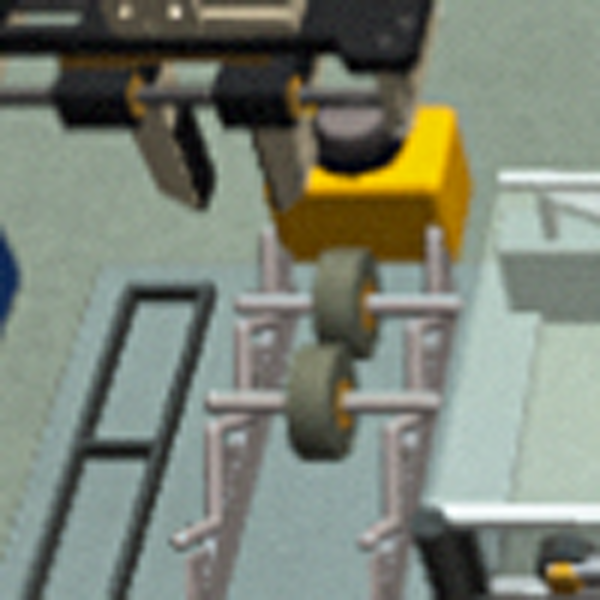

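>>> {"api": "send_rows", "payload": {"series": "-0.3 0 0.05 -2 -0.5;-0.3 0 0.1 -4 -1;-0.3 0 0.15 -6 -1.5;-0.3 0 0.2 -8 -2;-0.3 0 0.25 -10 -2.5;-0.3 0 0.3 -12 -3.03;-0.3 0 0.35 -14 -3.03;-0.3 0 0.4 -16 -3.03"}}

```text
time: 26.65
tool_pos: [501.2, 216.4, 183.9]
tcp_rot: [-1.532, 1.568, -2.817]
contact_force: [1.5, 0.5, -0.2]
grip_width: 32.1
```

Run:
```python
from mv import *
rel([((503,315.8,180),-73.6)])
```

```text
t 26.65 p [501.21 216.36 183.91] jaw -73.6 q [ 0.27  0.42  1.53 -0.    1.2   1.55] w 32.1 F [ 1.46  0.47 -0.17]
  -> (503, 315.8, 180) -73.6 shift [ 0.13  0.99 -3.16] turn -0.01
```

>>> {"api": "send_rows", "payload": {"series": "-0.3 0 0.6 -1.8 0;-0.3 0 0.95 -3.1 0;-0.3 0.7 0.98 -3.15 0;-0.3 1.8 0.98 -3.15 0;-0.3 2.5 0.98 -3.15 0;-0.3 3.1 0.98 -3.15 0;-0.3 3.1 0.98 -3.15 0"}}

```text
time: 27.52
tool_pos: [502.0, 312.7, 89.6]
tcp_rot: [-1.418, 1.565, -2.703]
contact_force: [-0.7, 0.5, 0.1]
grip_width: 32.3
```

Run:
```python
from mv import *
S=capture("scene")
crop(S,370,120,490,240,5,"w7s.png")
rel([((503,315.8,66),-73.6)])
```

```text
t 27.57 p [502.92 313.13  91.05] jaw -73.6 q [ 0.43  0.6   1.5  -0.    1.04  1.71] w 32.1 F [0.48 0.31 0.53]
  -> (503, 315.8, 66) -73.6 shift [ 0.83  0.03 -0.08] turn -0.01
```

View pics/w7s.png

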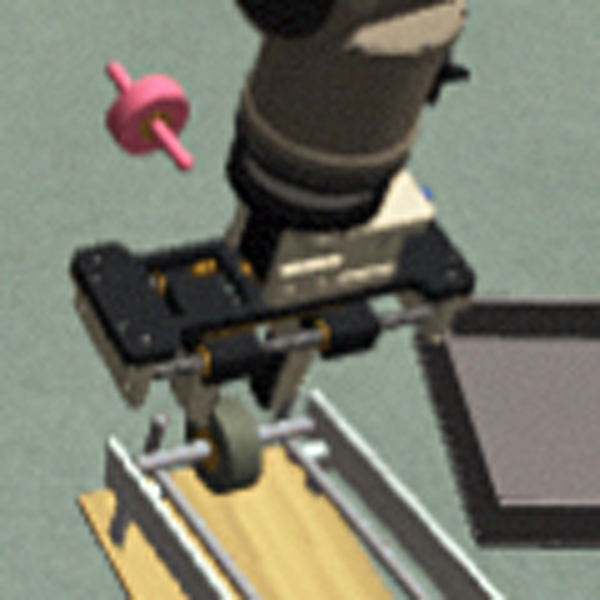

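>>> {"api": "send_rows", "payload": {"series": "-0.3 0.1 0 -0.08 0;-0.3 0.5 0 -0.07 0;-0.3 0.78 0 -0.07 0;-0.3 0.78 0 -0.07 0;-1 0.78 0 -0.07 0;-1 0.78 0 -0.07 0;-1 0.78 0 -0.07 0;-1 0.78 0 -0.07 0"}}

```text
time: 28.58
tool_pos: [503.6, 315.7, 69.5]
tcp_rot: [1.644, 1.57, 0.359]
contact_force: [2.0, 0.6, 0.0]
grip_width: 20.1
```

Run:
```python
from mv import *
rel([((562,-264.6,190),-89)])
```

```text
t 28.57 p [503.55 315.74  69.49] jaw -73.6 q [ 0.43  0.62  1.52 -0.    0.99  1.72] w 20.1 F [2.   0.59 0.03]
  -> (562, -264.6, 190) -89 shift [-4.02 -3.58 19.11] turn 3.08
```

>>> {"api": "send_rows", "payload": {"series": "-1 -0.3 0 0 0;-1 -1.5 0 0 0;-1 -3 0 0 0;-1 -4 -0.2 1 0.2;-1 -4 -0.5 3 0.6;-1 -4 -0.9 5 1;-1 -4 -1.3 7 1.4;-1 -4 -1.6 9 1.8"}}

```text
time: 29.58
tool_pos: [532.6, 41.2, 189.8]
tcp_rot: [-1.669, 1.57, -3.112]
contact_force: [0.6, -0.2, -1.4]
grip_width: 19.8
```

Run:
```python
from mv import *
S=capture("scene")
crop(S,270,80,470,260,4,"w8s.png")
rel([((562,-264.6,190),-89)])
```

```text
t 29.62 p [533.91  34.02 189.72] jaw -83.0 q [-0.08  0.39  1.55 -0.    1.19  1.37] w 19.9 F [ 2.09 -5.87 -1.39]
  -> (562, -264.6, 190) -89 shift [ 0.04 -0.28  9.99] turn 1.2
```

View pics/w8s.png

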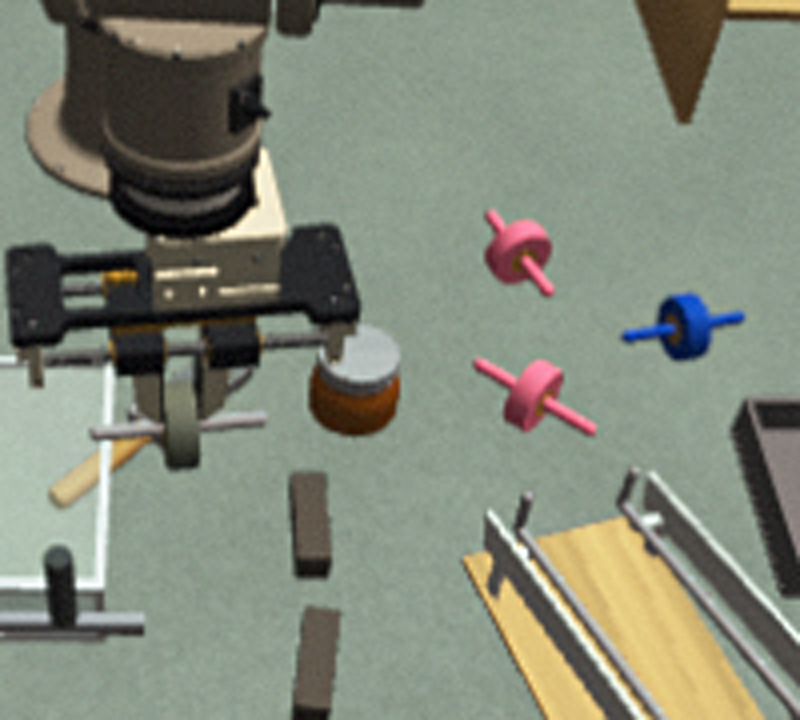

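>>> {"api": "send_rows", "payload": {"series": "-1 0 0 1.5 0.2;-1 0 -0.1 3.4 0.4;-1 0 -0.1 5.3 0.6;-1 0 -0.2 7.2 0.9;-1 0 -0.2 8.8 1.2;-1 0 -0.28 10 1.2;-1 0 -0.28 10 1.2;-1 1 -0.28 10 1.2"}}

```text
time: 30.62
tool_pos: [564.5, -255.8, 161.3]
tcp_rot: [1.085, 1.566, -0.462]
contact_force: [0.9, -0.0, -2.0]
grip_width: 19.7
```

>>> {"api": "send_rows", "payload": {"series": "-1 0.5 0 0 0;-1 1 0 0 0;-1 1 0 0 0"}}

```text
time: 31.0
tool_pos: [563.0, -254.8, 128.2]
tcp_rot: [-2.121, 1.568, 2.616]
contact_force: [0.4, 0.2, -1.7]
grip_width: 19.6
```

Run:
```python
from mv import *
S=capture("scene")
crop(S,150,120,250,240,6,"n7s.png")
rel([((561.3,-264.6,64.5),-89)])
```

```text
t 31.05 p [ 563.52 -255.24  129.2 ] jaw -88.6 q [-0.55  0.6   1.38 -0.    1.16  1.  ] w 19.6 F [-0.3   0.3  -1.45]
  -> (561.3, -264.6, 64.5) -89 shift [ 2.16 -0.08  0.31] turn 0.08
```

View pics/n7s.png

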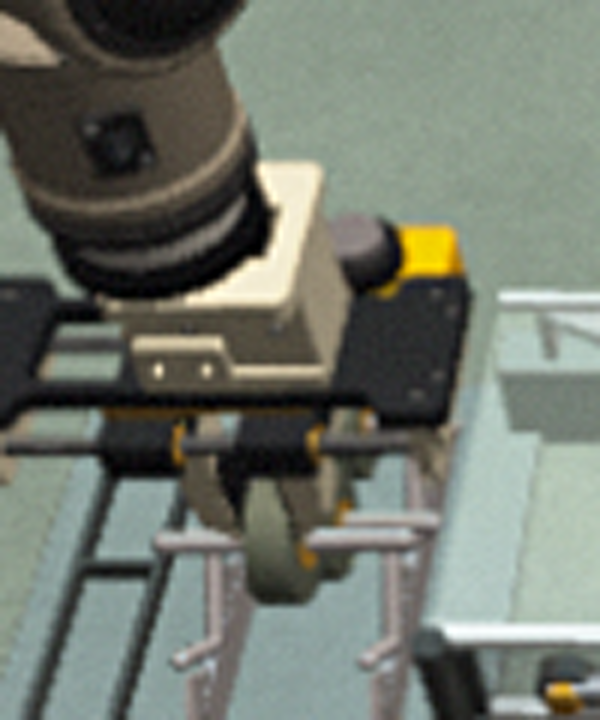

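>>> {"api": "send_rows", "payload": {"series": "-1 0 -0.08 0.31 0.08;-1 0.8 -0.08 0.31 0.08;-1 1.5 -0.08 0.31 0.08;-1 1.9 -0.08 0.31 0.08;-1 2.1 -0.08 0.31 0.08;-1 2.18 -0.08 0.31 0.08;-1 2.18 -0.08 0.31 0.08"}}

```text
time: 31.92
tool_pos: [561.5, -265.2, 64.4]
tcp_rot: [0.743, 1.57, -0.811]
contact_force: [-1.0, 0.1, -0.3]
grip_width: 19.7
```

Run:
```python
from mv import *
S=capture("scene")
crop(S,150,140,250,240,7,"n8s.png")
rel([((561.3,-264.6,63.5),-89)])
```

```text
t 31.98 p [ 561.54 -265.19   64.43] jaw -89.0 q [-0.56  0.67  1.44 -0.    1.03  0.99] w 19.9 F [-0.78 -0.35  0.11]
  -> (561.3, -264.6, 63.5) -89 shift [ 0.03 -0.01 -0.02] turn -0.01
```

View pics/n8s.png

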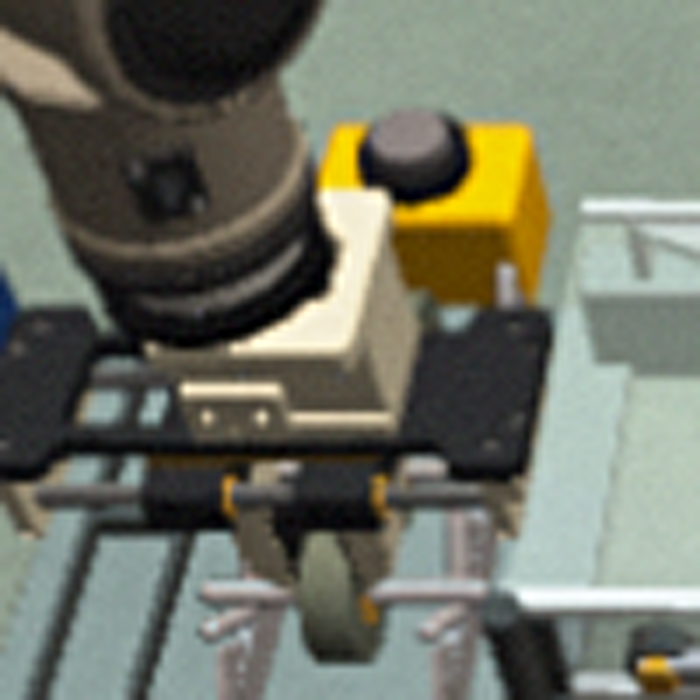

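>>> {"api": "send_rows", "payload": {"series": "-0.4 0 0 0 0;-0.4 0 0 0 0;-0.4 0 0 0 0;-0.4 -1 0 0 0;-0.4 -3 0 0 0;-0.4 -4 0 0 0;-0.4 -4 -0.5 -1 0;-0.4 -4 -1 -3 0"}}

```text
time: 32.98
tool_pos: [529.6, -176.1, 184.1]
tcp_rot: [0.995, 1.569, -0.562]
contact_force: [1.0, 1.3, -0.1]
grip_width: 27.8
```

Run:
```python
from mv import *
S=capture("scene");T=capture("top")
crop(S,150,140,250,240,7,"n9s.png")
cv2.imwrite("pics/full9.png",T["pixels"][:,:,::-1])
crop(S,320,170,380,280,6,"st_s.png");crop(T,255,145,315,245,6,"st_t.png")
rel([((600,134,180),None)])
for p in(S,T): print([(np.round(r["point"]),round(r["score"],2)) for r in place_of(p,"stick0")])
```

```text
t 33.08 p [ 527.83 -170.63  183.97] jaw -88.8 q [-0.45  0.43  1.5   0.    1.21  1.1 ] w 27.8 F [-0.94  0.06 -0.89]
  -> (600, 134, 180) None shift [  0.15   2.61 -10.1 ] turn 0.0
[(array([479., 134.,   1.]), 0.47)]
[(array([478., 137.,   2.]), 0.81), (array([598., 135.,  -0.]), 0.56)]
```

View pics/n9s.png

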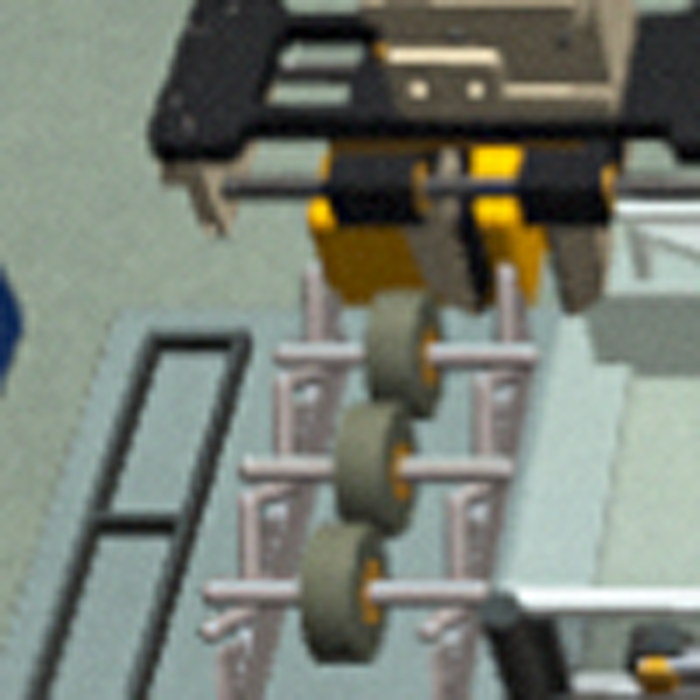

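View pics/st_s.png

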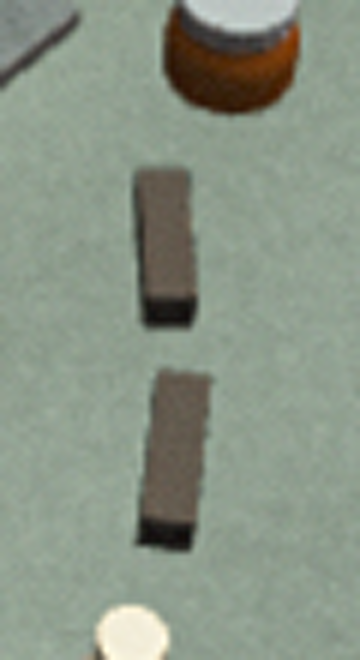

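View pics/st_t.png

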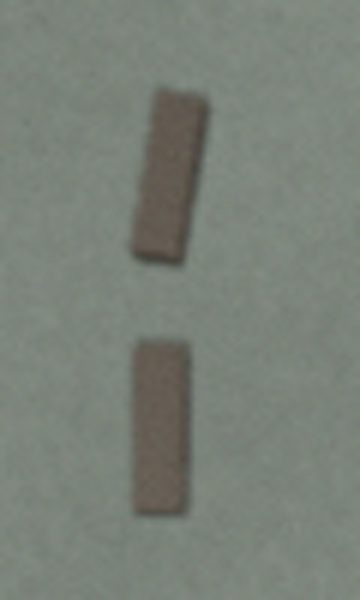

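```bash
cat > sticks.py <<'E'
from mv import *
S=capture("scene");T=capture("top")
cs=lambda u,v:(u/6+320-.4,v/6+170-.4); ct=lambda u,v:(u/6+255-.4,v/6+145-.4)
D={"near":([(135,170),(188,168),(197,296),(143,298)],[(189,516),(134,516),(135,340),(189,341)][:0] or [(187,515),(134,516),(135,340),(189,341)]),
"far":([(157,370),(211,374),(194,523),(140,517)],[(183,262),(132,256),(155,88),(208,97)])}
for n,(s,t) in D.items():
    a=np.array([atz(S,cs(*p),25) for p in s]);b=np.array([atz(T,ct(*p),25) for p in t])
    for m in(a,b):
        c=m.mean(0);d=(m[2]+m[3]-m[0]-m[1])[:2]
        print(n,c,np.degrees(np.arctan2(d[1],d[0])),np.linalg.norm(d)/2,np.linalg.norm((m[1]+m[2]-m[0]-m[3])[:2])/2)
E
python3 sticks.py
```

```text
near [480.5  132.11  25.  ] 0.3202339244525787 77.81394244672555 25.58996027262119
near [477.7  133.51  25.  ] 0.8084825099884281 81.84959172086782 24.90438541027552
far [600.3 131.   25. ] -8.290454562330003 78.147788871743 23.806289800135474
far [597.17 132.3   25.  ] -6.807060282336716 80.54180671480763 24.804213665295997
```

Run:
```python
from mv import *
rel([((479,133,150),0.5)])
```

```text
t 33.27 p [ 530.28 -176.26  184.07] jaw -89.0 q [-0.46  0.44  1.5  -0.    1.2   1.1 ] w 27.3 F [ 0.24  0.15 -0.6 ]
  -> (479, 133, 150) 0.5 shift [  1.13  -1.54 -10.34] turn -17.91
```

>>> {"api": "send_rows", "payload": {"series": "0 0 -0.3 -1.5 -2;0 0 -0.5 -3.3 -4;0 0 -0.8 -5.2 -6;0 0 -1.1 -7.2 -8;0 0 -1.3 -9 -10;1 0 -1.54 -10.34 -12;1 0 -1.54 -10.34 -14;1 1 -1.54 -10.34 -16"}}

```text
time: 34.28
tool_pos: [480.9, 134.0, 155.1]
tcp_rot: [0.215, 1.565, 0.064]
contact_force: [0.3, -0.3, -0.7]
grip_width: 71.4
```

Run:
```python
from mv import *
rel([((479,133,100),0.5)])
```

```text
t 34.27 p [480.92 134.01 155.11] jaw -8.7 q [ 0.12  0.36  1.71 -0.    1.07  0.27] w 71.4 F [ 0.29 -0.27 -0.67]
  -> (479, 133, 100) 0.5 shift [ 1.84 -0.05 -0.07] turn -1.84
```

>>> {"api": "send_rows", "payload": {"series": "1 0 -0.05 -0.07 -1.84;1 0 -0.05 -0.07 -1.84;1 1 -0.05 -0.07 -1.84;1 2.2 -0.05 -0.07 -1.84;1 3 -0.05 -0.07 -1.84;1 3 -0.05 -0.07 -1.84"}}

```text
time: 35.02
tool_pos: [475.7, 132.2, 62.7]
tcp_rot: [-2.969, 1.568, -2.969]
contact_force: [0.6, -0.7, 0.5]
grip_width: 91.9
```

Run:
```python
from mv import *
S=capture("scene");T=capture("top")
crop(S,300,120,420,260,5,"p1s.png")
rel([((479,133,15),0.5)])
```

```text
t 35.12 p [477.03 132.55  64.55] jaw 0.0 q [ 0.12  0.49  1.81 -0.    0.84  0.12] w 91.8 F [0.32 0.48 0.97]
  -> (479, 133, 15) 0.5 shift [1.65 0.01 0.06] turn -0.09
```

View pics/p1s.png

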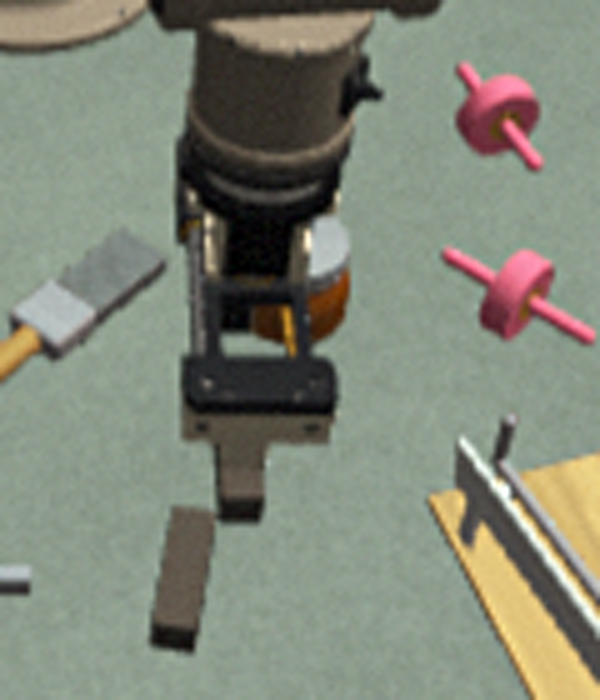

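>>> {"api": "send_rows", "payload": {"series": "1 0.5 0 0.05 -0.09;1 1 0 0.05 -0.09;1 1.3 0 0.05 -0.09;1 1.3 0 0.05 -0.09"}}

```text
time: 35.62
tool_pos: [476.8, 132.7, 23.8]
tcp_rot: [-2.994, 1.569, -2.983]
contact_force: [0.2, -1.1, -0.5]
grip_width: 92.2
```

Run:
```python
from mv import *
S=capture("scene");T=capture("top")
crop(S,320,150,400,260,6,"p2s.png")
p,R,o=pose();print(proj(S,[439-3,133-12.5,25]),proj(S,[519,133-12.5,25]),proj(S,p+R[:,2]*46),proj(S,p-R[:,2]*46))
rel([((479,133,15),0.5)])
```

```text
[342.55 196.26] [343.69 218.93] [348.34 220.35] [346.49 195.22]
t 35.73 p [477.57 132.77  24.78] jaw 0.6 q [ 0.12  0.55  1.84 -0.    0.75  0.11] w 92.1 F [ 0.19 -0.28 -0.82]
  -> (479, 133, 15) 0.5 shift [0.33 0.01 0.05] turn 0.02
```

View pics/p2s.png

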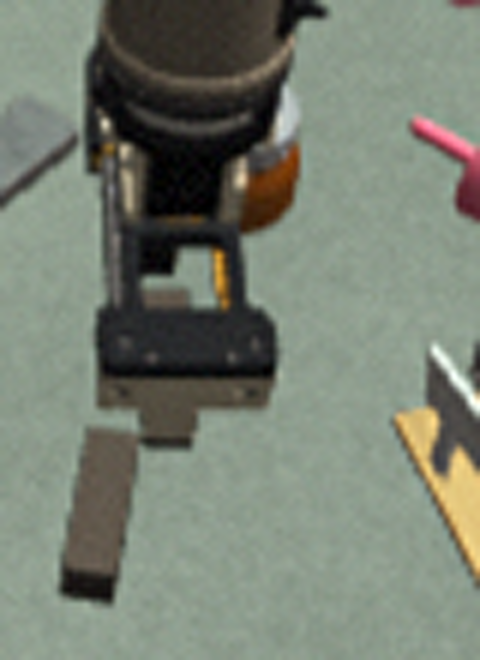

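Run:
```python
from mv import *
S=capture("scene");T=capture("top")
cs=lambda u,v:(u/6+320-.4,v/6+150-.4)
for p in [(85,428),(138,434),(118,570),(62,565)]: print(atz(S,cs(*p),25))
crop(T,225,130,325,250,6,"p2t.png")
```

```text
[526.32  92.69  25.  ]
[529.41 117.07  25.  ]
[603.7  105.46  25.  ]
[601.42  80.89  25.  ]
```

View pics/p2t.png

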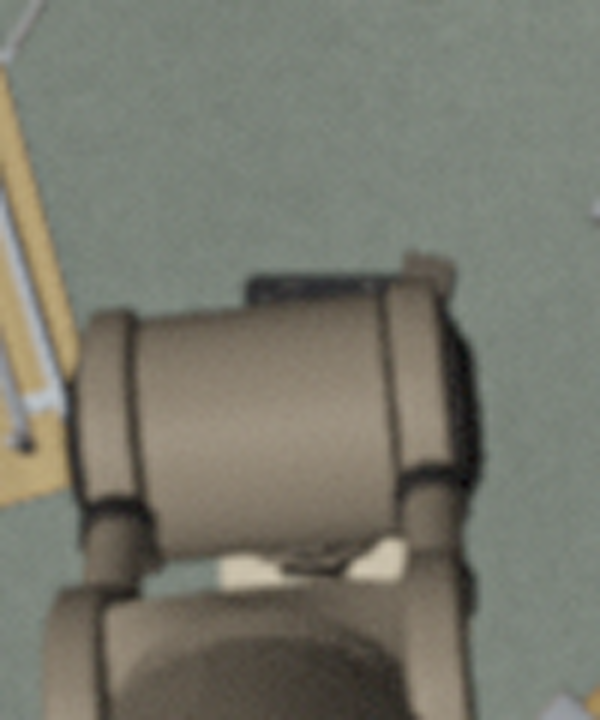

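>>> {"api": "send_rows", "payload": {"series": "1 0.15 0 0.05 0;1 0.3 0 0.05 0;1 0.3 0 0.05 0;-1 0.3 0 0.05 0;-1 0.3 0 0.05 0;-1 0.3 0 0.05 0;-1 0.3 0 0.05 0"}}

```text
time: 36.7
tool_pos: [479.0, 132.8, 15.8]
tcp_rot: [-0.482, 1.571, -0.471]
contact_force: [-0.3, 0.5, -0.5]
grip_width: 79.8
```

Run:
```python
from mv import *
rel([((479,133,15),0.5)])
```

```text
t 36.7 p [479.03 132.75  15.84] jaw 0.6 q [ 0.12  0.57  1.84 -0.    0.73  0.11] w 79.8 F [-0.26  0.5  -0.49]
  -> (479, 133, 15) 0.5 shift [ 0.03  0.01 -0.  ] turn 0.02
```

>>> {"api": "send_rows", "payload": {"series": "-1 -0.2 0 0 0;-1 -0.8 0 0 0;-1 -2 0 0 0;-1 -3.5 0 0 0;-1 -5 0 0 0;-1 -5.5 0 0 0;-1 -5.5 0 0 0"}}

```text
time: 37.58
tool_pos: [479.5, 132.9, 182.2]
tcp_rot: [0.071, 1.568, 0.082]
contact_force: [-0.2, 0.8, -1.6]
grip_width: 79.6
```

Run:
```python
from mv import *
S=capture("scene");T=capture("top")
crop(S,300,90,420,260,4,"p3s.png")
rel([((454.3,-370.4,180),1)])
```

```text
t 37.67 p [478.4  132.69 180.19] jaw 0.6 q [ 0.12  0.34  1.67 -0.    1.14  0.11] w 79.6 F [-0.22 -0.02 -1.82]
  -> (454.3, -370.4, 180) 1 shift [  0.01 -16.76  -0.99] turn -0.07
```

View pics/p3s.png

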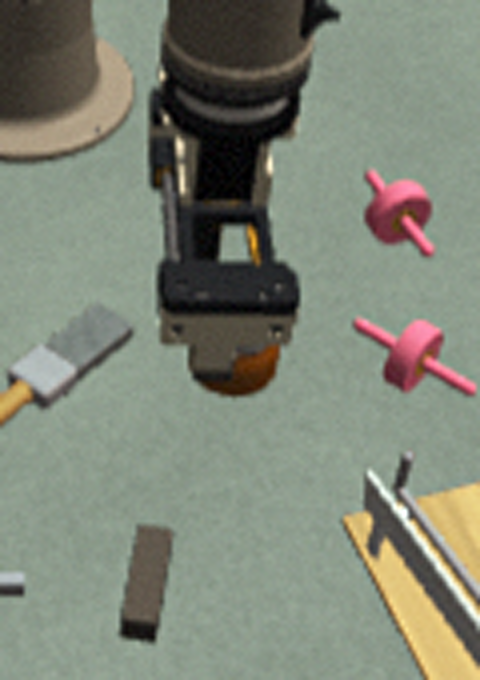

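>>> {"api": "send_rows", "payload": {"series": "-1 0 -1.5 -0.1 0;-1 0 -3.4 -0.2 0;-1 0 -5.4 -0.3 0;-1 0 -7.4 -0.4 0;-1 0 -9.4 -0.5 0;-1 0 -11.4 -0.6 0;-1 0 -13.2 -0.8 0;-1 0 -15 -0.9 -0.07"}}

```text
time: 38.67
tool_pos: [455.9, -318.9, 179.2]
tcp_rot: [2.345, 1.568, 2.362]
contact_force: [0.3, 0.7, -1.5]
grip_width: 79.5
```

Run:
```python
from mv import *
rel([((454.3,-370.4,180),1)])
```

```text
t 38.67 p [ 455.85 -318.92  179.22] jaw 0.9 q [-0.75  0.44  1.51  0.    1.2  -0.76] w 79.5 F [ 0.35  0.73 -1.51]
  -> (454.3, -370.4, 180) 1 shift [-0.03 -1.71 -0.08] turn -0.01
```

>>> {"api": "send_rows", "payload": {"series": "-1 0 -1 -0.05 0;-1 0 -1.6 -0.05 0;-1 0.7 -1.6 -0.05 0;-1 2 -1.6 -0.05 0;-1 3.3 -1.6 -0.05 0;-1 3.7 -1.6 -0.05 0;-1 3.7 -1.6 -0.05 0"}}

```text
time: 39.55
tool_pos: [456.2, -365.0, 69.4]
tcp_rot: [2.319, 1.569, 2.336]
contact_force: [-0.9, -0.8, -0.1]
grip_width: 79.5
```

Run:
```python
from mv import *
S=capture("scene");T=capture("top")
crop(S,130,110,250,250,5,"q1s.png");crop(T,400,150,500,260,5,"q1t.png")
rel([((454.3,-370.4,26.5),1)])
```

```text
t 39.65 p [ 456.99 -365.99   71.19] jaw 1.0 q [-0.81  0.61  1.55 -0.    0.98 -0.82] w 79.4 F [ 0.03 -0.38  0.07]
  -> (454.3, -370.4, 26.5) 1 shift [ 1.49 -0.14 -0.09] turn -0.0
```

View pics/q1s.png

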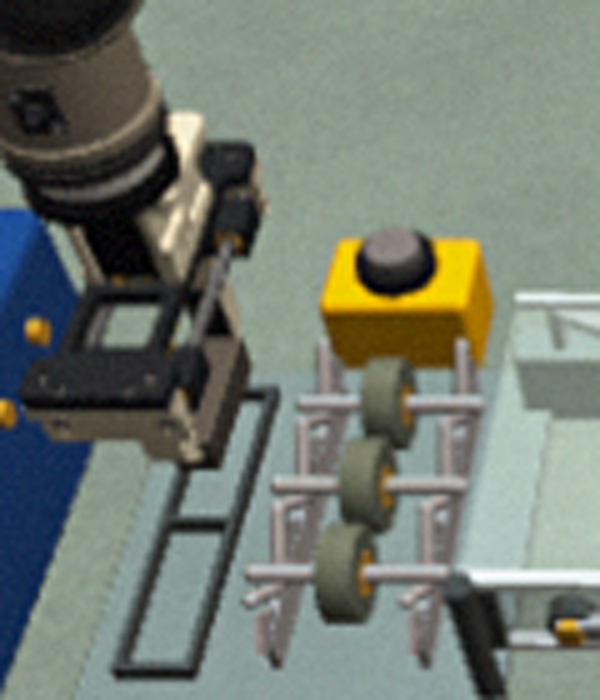

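View pics/q1t.png

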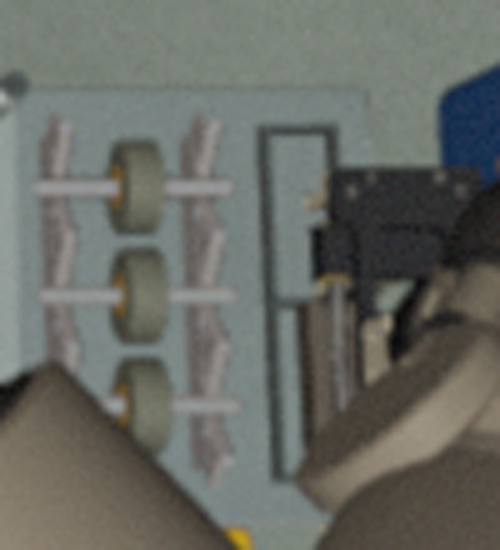

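>>> {"api": "send_rows", "payload": {"series": "-1 0 -0.14 -0.09 0;-1 0.4 -0.14 -0.09 0;-1 0.8 -0.14 -0.09 0;-1 0.8 -0.14 -0.09 0;-1 0.8 -0.14 -0.09 0"}}

```text
time: 40.28
tool_pos: [453.6, -369.7, 45.7]
tcp_rot: [2.539, 1.571, 2.556]
contact_force: [-0.2, 0.4, -1.2]
grip_width: 79.3
```

Run:
```python
from mv import *
S=capture("scene");T=capture("top")
crop(S,140,150,230,250,7,"q2s.png");crop(T,430,160,500,260,6,"q2t.png")
rel([((454.3,-370.4,26.5),1)])
p,R,o=pose()
for s in(1,-1):
  for yy in (12.5,-12.5):
    for z in (-15.8,9.2):
      X=p+R[:,2]*40*s+R[:,1]*yy; X[2]=p[2]+z; print(s,yy,z,(proj(S,X)-[140,150])*7,(proj(T,X)-[430,160])*6)
```

```text
t 40.38 p [ 453.77 -369.91   46.07] jaw 1.0 q [-0.81  0.64  1.57 -0.    0.93 -0.83] w 79.6 F [ 0.56 -0.63 -0.47]
  -> (454.3, -370.4, 26.5) 1 shift [ 0.65 -0.02  0.02] turn -0.0
1 12.5 -15.8 [242.88 409.14] [164.9  314.08]
1 12.5 9.2 [224.98 369.85] [183.59 308.23]
1 -12.5 -15.8 [181.47 409.15] [218.83 313.88]
1 -12.5 9.2 [162.46 369.86] [238.69 308.02]
-1 12.5 -15.8 [288.44 261.67] [173.   486.98]
-1 12.5 9.2 [272.27 221.66] [192.03 484.84]
-1 -12.5 -15.8 [229.9  261.72] [227.39 486.79]
-1 -12.5 9.2 [212.72 221.74] [247.62 484.65]
```

View pics/q2s.png

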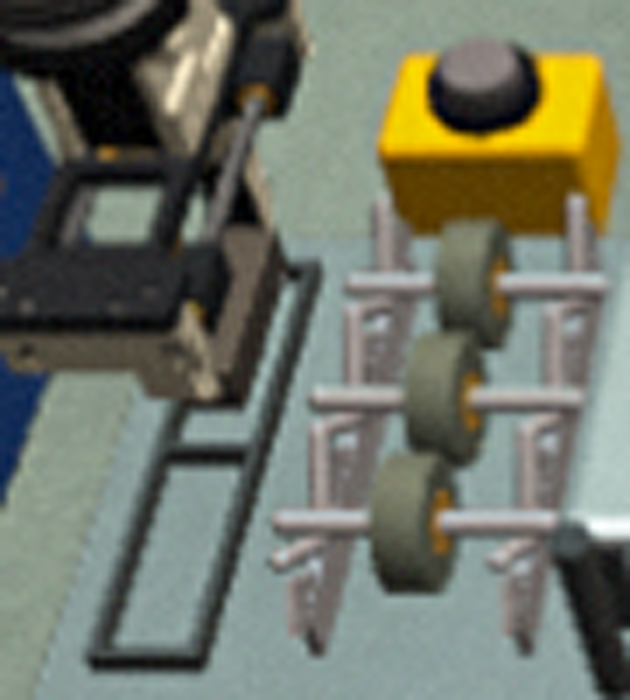

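View pics/q2t.png

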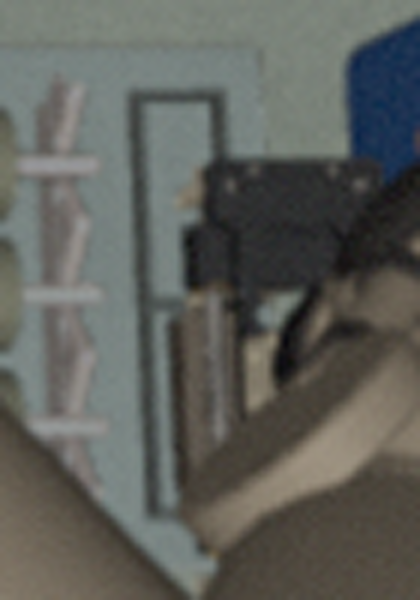

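>>> {"api": "send_rows", "payload": {"series": "-1 0.2 -0.04 0.02 0;-1 0.4 -0.04 0.02 0;-1 0.55 -0.04 0.02 0;-1 0.66 -0.04 0.02 0;-1 0.66 -0.04 0.02 0"}}

```text
time: 41.0
tool_pos: [454.2, -371.0, 26.0]
tcp_rot: [-1.209, 1.571, -1.192]
contact_force: [0.2, -0.3, -2.0]
grip_width: 79.6
```

Run:
```python
from mv import *
S=capture("scene");T=capture("top")
crop(S,140,150,230,250,7,"q3s.png");crop(T,430,160,500,260,6,"q3t.png")
rel([((454.3,-371,26),1)])
```

```text
t 41.1 p [ 454.22 -370.99   25.98] jaw 1.0 q [-0.82  0.67  1.58 -0.    0.89 -0.83] w 79.0 F [ 1.31 -0.12 -1.55]
  -> (454.3, -371, 26) 1 shift [-0. -0.  0.] turn -0.01
```

View pics/q3s.png

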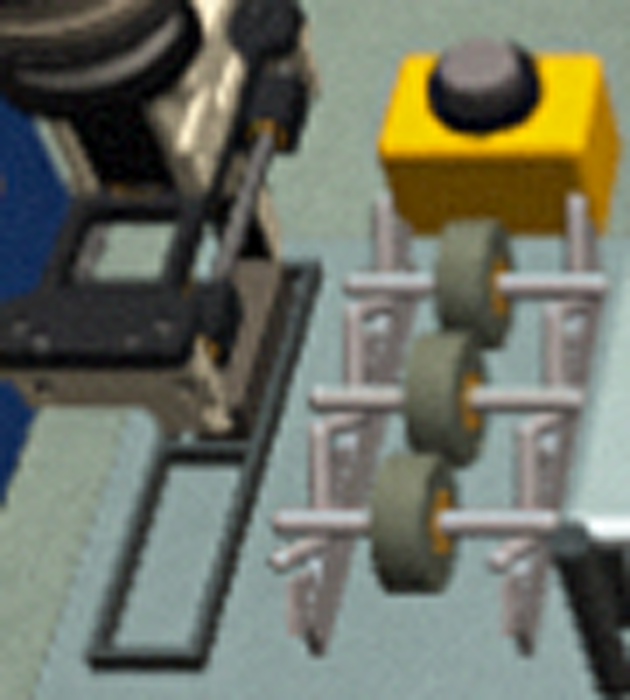

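View pics/q3t.png

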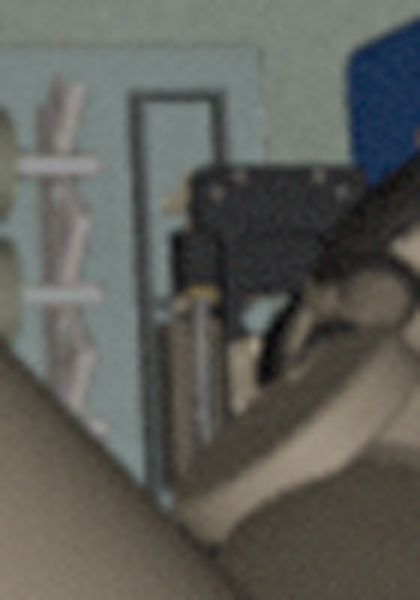

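>>> {"api": "send_rows", "payload": {"series": "-1 0.02 0 0 0;1 0.02 0 0 0;1 0.02 0 0 0;1 0 0 0 0;1 -0.5 0 0 0;1 -2.5 0 0 0;1 -4.5 0 0 0;1 -5 0 0 0"}}

```text
time: 42.1
tool_pos: [455.7, -372.5, 181.7]
tcp_rot: [-0.839, 1.562, -0.822]
contact_force: [-0.4, -0.2, -0.3]
grip_width: 92.0
```

Run:
```python
from mv import *
S=capture("scene");T=capture("top")
crop(S,140,150,230,250,7,"q4s.png")
rel([((566,100,180),None)])
```

```text
t 42.2 p [ 454.85 -371.6   178.66] jaw 1.0 q [-0.82  0.49  1.42 -0.    1.22 -0.83] w 91.9 F [ 0.59  0.37 -0.03]
  -> (566, 100, 180) None shift [-0.09 15.65  3.97] turn 0.0
```

View pics/q4s.png

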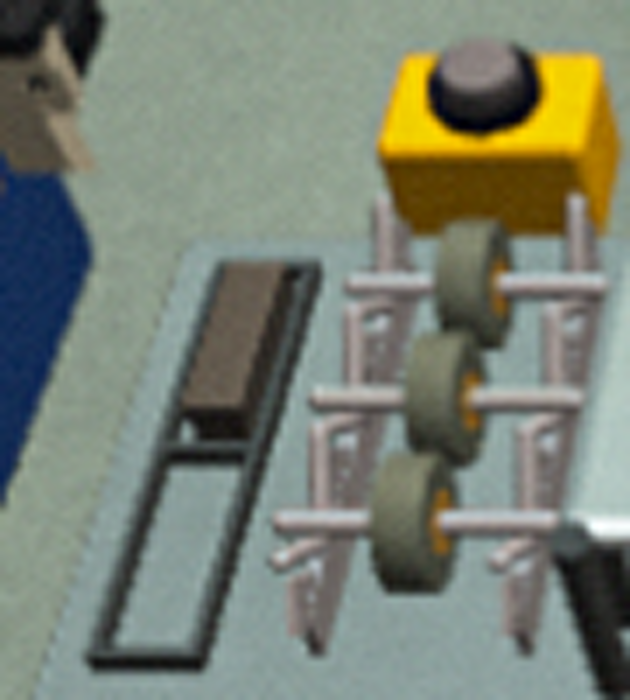

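Run:
```python
from mv import *
S=capture("scene");T=capture("top")
crop(S,310,190,370,270,7,"r_s.png");crop(T,260,150,320,230,7,"r_t.png")
for p in(S,T): print([(np.round(r["point"]),round(r["score"],2)) for r in place_of(p,"stick0")])
```

```text
[(array([ 454., -369.,   10.]), 0.74), (array([565., 103.,  -0.]), 0.7), (array([ 345., -278.,   81.]), 0.21)]
[(array([ 456., -370.,   12.]), 0.79), (array([ 454., -371.,   10.]), 0.72), (array([566.,  98.,  -0.]), 0.48)]
```

View pics/r_s.png

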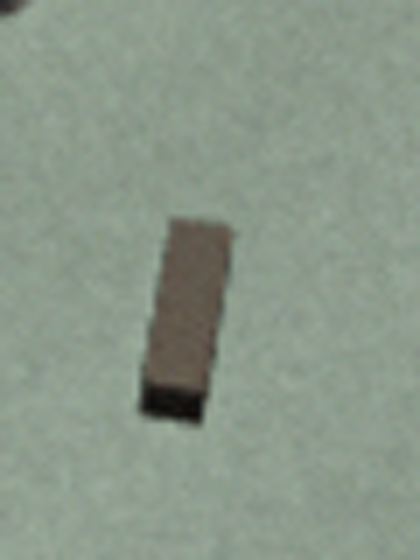

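View pics/r_t.png

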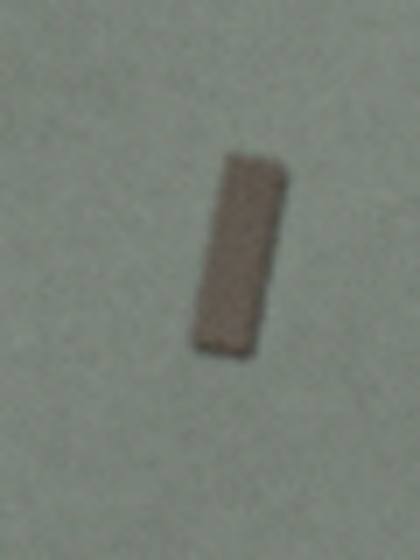

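Run:
```python
from mv import *
S=capture("scene");T=capture("top")
cs=lambda u,v:(u/7+310-.4,v/7+190-.4); ct=lambda u,v:(u/7+260-.4,v/7+150-.4)
s=[(170,217),(234,224),(209,390),(145,381)];t=[(254,352),(192,347),(227,154),(289,164)]
for m in (np.array([atz(S,cs(*p),25) for p in s]),np.array([atz(T,ct(*p),25) for p in t])):
    c=m.mean(0);d=(m[2]+m[3]-m[0]-m[1])[:2];print(c,np.degrees(np.arctan2(d[1],d[0])),np.linalg.norm(d)/2,np.linalg.norm((m[1]+m[2]-m[0]-m[3])[:2])/2)
rel([((565,98.8,150),-8.5)])
```

```text
[565.39  99.78  25.  ] -8.66103652647699 78.25576108026549 24.864022980924666
[563.11 100.23  25.  ] -9.200499408338255 78.94296511108902 25.16853960062302
t 42.5 p [ 453.64 -370.41  174.29] jaw 1.0 q [-0.82  0.5   1.43 -0.    1.22 -0.83] w 91.9 F [ 0.45 -0.44  0.72]
  -> (565, 98.8, 150) -8.5 shift [ 0.84 15.57  3.98] turn 1.89
```

>>> {"api": "send_rows", "payload": {"series": "1 -0.2 1.5 0.4 0;1 -0.2 3.4 0.9 0.3;1 -0.2 5.4 1.4 0.6;1 -0.2 7.4 1.9 0.9;1 -0.2 9.4 2.4 1.2;1 -0.2 11.4 2.9 1.5;1 -0.2 13.4 3.4 1.7;1 -0.2 15 3.9 1.97"}}

```text
time: 43.5
tool_pos: [563.3, 83.4, 181.0]
tcp_rot: [-2.949, 1.569, -3.104]
contact_force: [0.2, -1.3, 0.6]
grip_width: 91.9
```

Run:
```python
from mv import *
rel([((564.3,100,60),-8.9)])
```

```text
t 43.5 p [563.32  83.4  181.04] jaw -8.9 q [ 0.01  0.46  1.47 -0.    1.21  0.17] w 91.9 F [ 0.25 -1.27  0.57]
  -> (564.3, 100, 60) -8.9 shift [ 4.03  0.55 -0.05] turn 0.01
```

>>> {"api": "send_rows", "payload": {"series": "1 0 0.55 -0.05 0;1 0.5 0.55 -0.05 0;1 1.5 0.55 -0.05 0;1 3 0.55 -0.05 0;1 4 0.55 -0.05 0;1 4 0.55 -0.05 0"}}

```text
time: 44.25
tool_pos: [562.1, 95.5, 58.9]
tcp_rot: [-2.881, 1.564, -3.038]
contact_force: [-0.1, -0.7, 0.0]
grip_width: 91.5
```

Run:
```python
from mv import *
S=capture("scene");T=capture("top")
crop(S,290,130,390,270,5,"r2s.png")
rel([((564.3,100,15.5),-8.9)])
```

```text
t 44.35 p [564.71  96.25  62.21] jaw -9.0 q [ 0.04  0.6   1.59 -0.    0.95  0.19] w 91.9 F [-0.14  0.33 -0.17]
  -> (564.3, 100, 15.5) -8.9 shift [ 1.56  0.12 -0.03] turn -0.01
```

View pics/r2s.png

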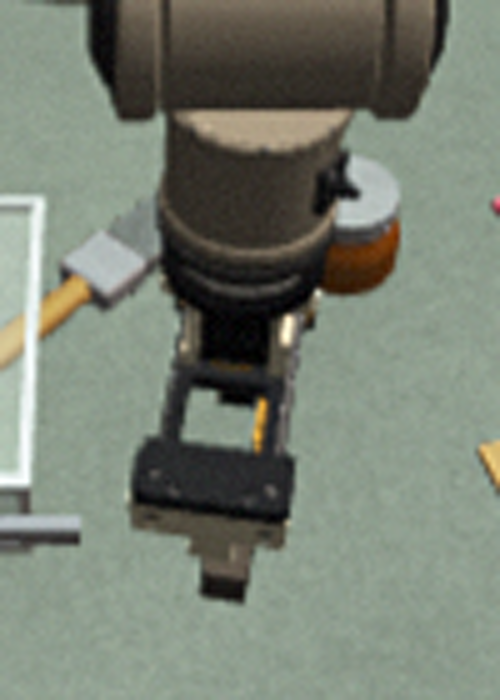

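>>> {"api": "send_rows", "payload": {"series": "1 0 0.12 -0.03 0;1 0.5 0.12 -0.03 0;1 0.9 0.12 -0.03 0;1 1.1 0.12 -0.03 0;1 1.1 0.12 -0.03 0;1 1.1 0.12 -0.03 0"}}

```text
time: 45.1
tool_pos: [564.5, 101.2, 29.1]
tcp_rot: [-0.094, 1.57, -0.249]
contact_force: [0.8, -0.5, 0.0]
grip_width: 91.7
```

Run:
```python
from mv import *
S=capture("scene");T=capture("top")
crop(S,310,180,370,270,7,"r3s.png")
rel([((564.3,100,15.5),-8.9)])
```

```text
t 45.2 p [564.55 101.2   29.35] jaw -8.9 q [ 0.04  0.65  1.62 -0.    0.88  0.2 ] w 91.8 F [-0.6   0.18 -0.3 ]
  -> (564.3, 100, 15.5) -8.9 shift [ 0.46 -0.04 -0.  ] turn 0.0
```

View pics/r3s.png

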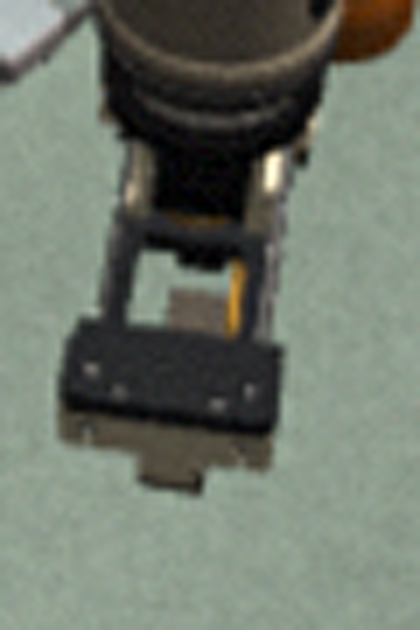

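>>> {"api": "send_rows", "payload": {"series": "1 0.2 -0.04 0 0;1 0.45 -0.04 0 0;1 0.45 -0.04 0 0;-1 0.45 -0.04 0 0;-1 0.45 -0.04 0 0;-1 0.45 -0.04 0 0;-1 0.45 -0.04 0 0"}}

```text
time: 46.08
tool_pos: [564.1, 100.0, 15.6]
tcp_rot: [-0.328, 1.571, -0.483]
contact_force: [0.2, 0.1, -0.5]
grip_width: 79.3
```

Run:
```python
from mv import *
rel([((553.3,-369.4,180),1)])
```

```text
t 46.08 p [564.15 100.01  15.56] jaw -8.9 q [ 0.04  0.67  1.63 -0.    0.85  0.2 ] w 79.3 F [ 0.19  0.08 -0.5 ]
  -> (553.3, -369.4, 180) 1 shift [ -5.48 -15.52   2.06] turn -1.97
```

>>> {"api": "send_rows", "payload": {"series": "-1 -0.2 0 0 0;-1 -1 0 0 0;-1 -2.5 0 0 0;-1 -4.2 0 0 0;-1 -5.6 0 0 0;-1 -5.6 -0.5 0.1 0;-1 -5.6 -2 0.3 -0.3;-1 -5.6 -2 0.3 -0.3"}}

```text
time: 47.08
tool_pos: [562.9, 36.5, 182.4]
tcp_rot: [-2.667, 1.568, -2.799]
contact_force: [0.6, 0.2, -1.8]
grip_width: 79.6
```

Run:
```python
from mv import *
S=capture("scene")
crop(S,240,90,390,240,4,"r4s.png")
rel([((553.3,-369.4,183),1)])
```

```text
t 47.12 p [562.99  37.86 182.42] jaw -7.5 q [-0.07  0.45  1.48 -0.    1.21  0.06] w 79.7 F [ 0.44  0.43 -0.95]
  -> (553.3, -369.4, 183) 1 shift [ -0.02 -13.5    1.46] turn -1.71
```

View pics/r4s.png

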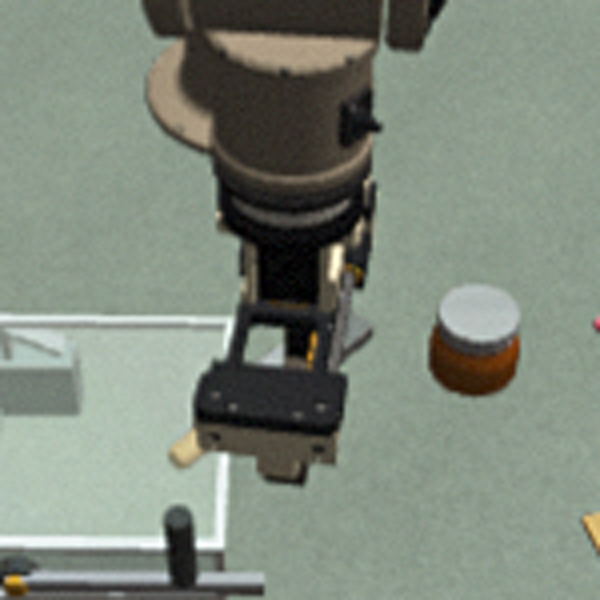

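>>> {"api": "send_rows", "payload": {"series": "-1 0 -1.5 0.2 -0.3;-1 0 -3.4 0.4 -0.6;-1 0 -5.4 0.6 -0.8;-1 0 -7.4 0.8 -1;-1 0 -9.4 1 -1.2;-1 0 -11.4 1.2 -1.5;-1 0 -13 1.4 -1.71;-1 0 -13.5 1.46 -1.71"}}

```text
time: 48.12
tool_pos: [554.4, -370.1, 182.0]
tcp_rot: [2.557, 1.569, 2.575]
contact_force: [-0.8, 0.8, -2.2]
grip_width: 79.6
```

Run:
```python
from mv import *
rel([((553.3,-369.4,70),1)])
```

```text
t 48.12 p [ 554.45 -370.06  181.95] jaw 1.0 q [-0.7   0.64  1.15 -0.    1.35 -0.72] w 79.6 F [-0.77  0.77 -2.18]
  -> (553.3, -369.4, 70) 1 shift [ 3.73  0.02 -0.03] turn 0.0
```

>>> {"api": "send_rows", "payload": {"series": "-1 0.5 0.02 -0.03 0;-1 2 0.02 -0.03 0;-1 3.5 0.02 -0.03 0;-1 4.2 0.02 -0.03 0;-1 4.5 0.02 -0.03 0;-1 4.5 0.02 -0.03 0"}}

```text
time: 48.88
tool_pos: [554.4, -365.9, 48.2]
tcp_rot: [2.245, 1.57, 2.267]
contact_force: [-0.0, 0.2, -1.2]
grip_width: 79.6
```

Run:
```python
from mv import *
S=capture("scene");T=capture("top")
crop(S,120,150,230,270,6,"u1s.png");crop(T,430,160,500,260,6,"u1t.png")
rel([((553.3,-370,26),1)])
```

```text
t 48.98 p [ 554.98 -367.12   49.68] jaw 1.2 q [-0.7   0.76  1.31  0.    1.07 -0.72] w 79.4 F [ 0.12  0.58 -1.01]
  -> (553.3, -370, 26) 1 shift [ 0.79 -0.09 -0.06] turn 0.04
```

View pics/u1s.png

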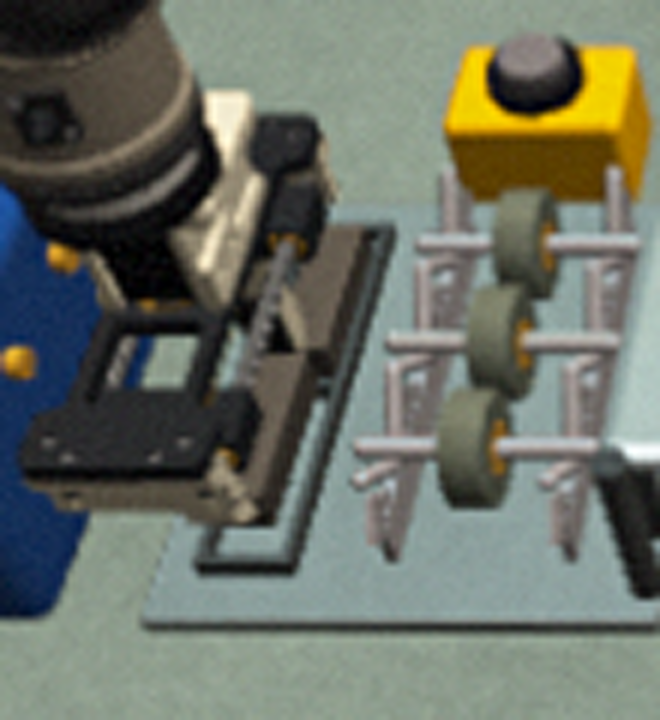

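View pics/u1t.png

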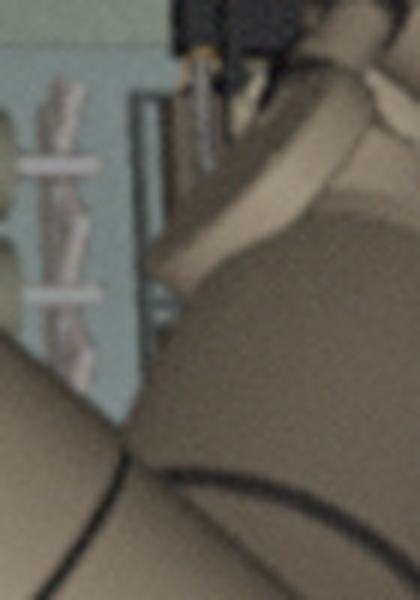

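>>> {"api": "send_rows", "payload": {"series": "-1 0 -0.09 0.04 0;-1 0.2 -0.09 0.04 0;-1 0.4 -0.09 0.04 0;-1 0.4 -0.09 0.04 0;-1 0.4 -0.09 0.04 0"}}

```text
time: 49.6
tool_pos: [555.4, -370.0, 36.4]
tcp_rot: [2.87, 1.571, 2.89]
contact_force: [0.1, -0.7, -1.2]
grip_width: 79.5
```

Run:
```python
from mv import *
S=capture("scene");T=capture("top")
crop(S,140,170,220,260,7,"u2s.png")
rel([((556.3,-370,26),1)])
p,R,o=pose()
for s in(1,-1):
  for yy in (12.5,-12.5):
      X=p+R[:,2]*40*s+R[:,1]*yy; X[2]=p[2]-15.8; print(s,yy,(proj(S,X)-[140,170])*7+3.5)
```

```text
t 49.7 p [ 555.61 -370.12   36.69] jaw 1.2 q [-0.7   0.78  1.31 -0.    1.05 -0.72] w 79.6 F [-1.13 -0.59 -0.47]
  -> (556.3, -370, 26) 1 shift [0.36 0.   0.02] turn 0.03
1 12.5 [184.77 496.65]
1 -12.5 [119.74 496.72]
-1 12.5 [234.85 329.64]
-1 -12.5 [172.99 329.79]
```

View pics/u2s.png

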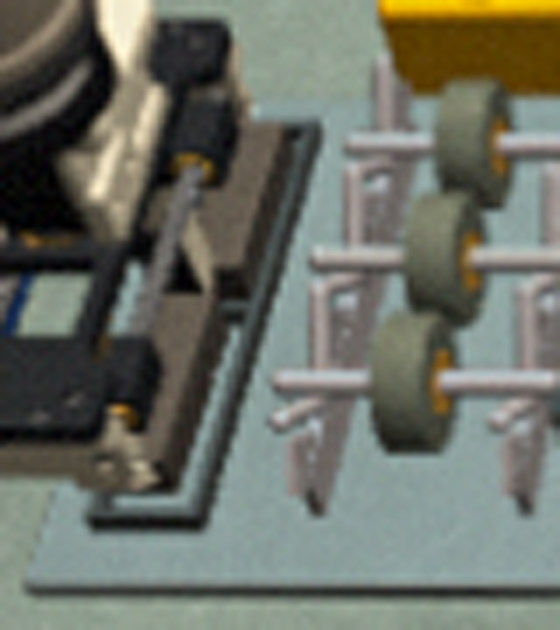

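>>> {"api": "send_rows", "payload": {"series": "-1 0 0 0.06 0;-1 0.15 0 0.06 0;-1 0.3 0 0.06 0;-1 0.36 0 0.06 0;-1 0.36 0 0.06 0;0.8 0.36 0 0.06 0;0.8 0.36 0 0.06 0;0.8 0.36 0 0.06 0"}}

```text
time: 50.7
tool_pos: [557.4, -370.0, 25.8]
tcp_rot: [-0.899, 1.57, -0.879]
contact_force: [0.2, 0.1, -0.1]
grip_width: 82.7
```

Run:
```python
from mv import *
S=capture("scene");T=capture("top")
crop(S,140,170,220,260,7,"u3s.png")
rel([((556.3,-370,26),1)])
```

```text
t 50.8 p [ 557.33 -370.06   25.78] jaw 1.2 q [-0.7   0.8   1.31 -0.    1.04 -0.72] w 82.8 F [ 0.1   0.01 -0.18]
  -> (556.3, -370, 26) 1 shift [-0.01  0.   -0.03] turn 0.03
```

View pics/u3s.png

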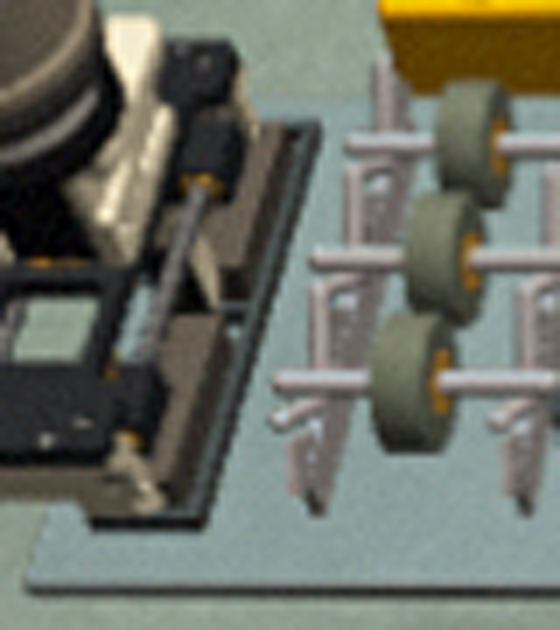

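Released without force; rise.

>>> {"api": "send_rows", "payload": {"series": "0.8 -0.3 0 0 0;0.8 -1 0 0 0;0.8 -2.5 0 0 0;0.8 -4.3 0 0 0;0.8 -5.3 0 0 0;0.8 -5.3 1.5 0 0;0.8 -5.3 3.5 0 0;0.8 -5.3 5 0 0"}}

```text
time: 51.8
tool_pos: [554.0, -218.0, 185.7]
tcp_rot: [-0.26, 1.57, -0.239]
contact_force: [1.7, 0.8, 0.9]
grip_width: 83.0
```

Run:
```python
from mv import *
S=capture("scene");T=capture("top")
crop(S,140,150,230,260,6,"u4s.png");cv2.imwrite("pics/u4full.png",T["pixels"][:,:,::-1])
rel([((616,-30,200),None)])
for n in("latch_knob","guard_hinge","stick0"):
  for p in(S,T): print(n,[(np.round(r["point"]),round(r["score"],2)) for r in place_of(p,n)])
```

```text
t 51.9 p [ 554.23 -215.66  185.93] jaw 1.4 q [-0.5   0.5   1.39  0.    1.25 -0.53] w 82.6 F [-0.73 -0.51  0.81]
  -> (616, -30, 200) None shift [-0.46  6.14  2.21] turn 0.0
latch_knob [(array([614., -28., 129.]), 0.78)]
latch_knob [(array([613., -32., 132.]), 0.54)]
guard_hinge [(array([ 600., -194.,  100.]), 0.63)]
guard_hinge [(array([ 603., -194.,   96.]), 0.79)]
stick0 [(array([ 555., -370.,   10.]), 0.69), (array([ 454., -367.,   11.]), 0.66), (array([ 501., -295.,    1.]), 0.23)]
stick0 [(array([505., 318.,  54.]), 0.73), (array([384.,  21.,  -0.]), 0.56), (array([ 556., -368.,    9.]), 0.54)]
```

View pics/u4s.png

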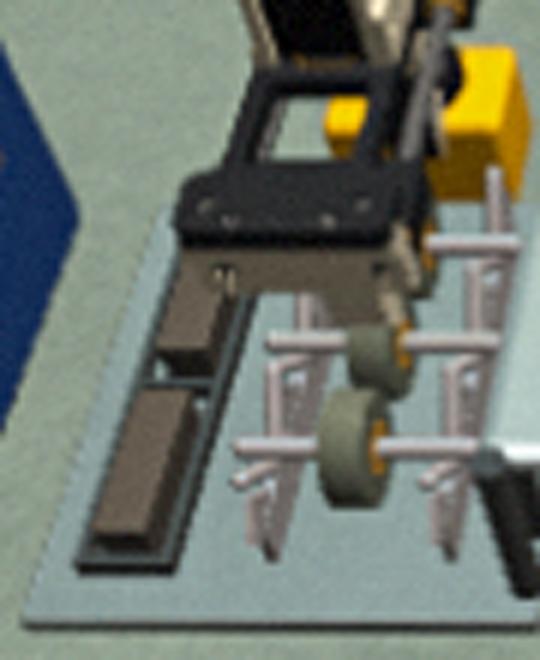

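View pics/u4full.png

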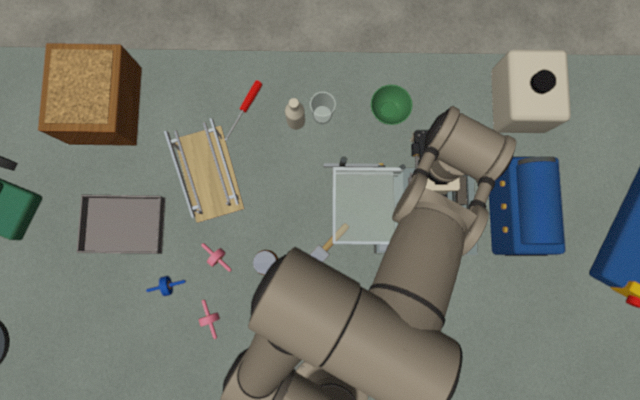

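Run:
```python
from mv import *
S=capture("scene");T=capture("top")
crop(S,220,170,320,260,7,"v_s.png");crop(T,320,140,420,200,7,"v_t.png")
rel([((614.5,-30.5,185),1.5)])
```

```text
t 52.3 p [ 554.08 -221.12  184.49] jaw 1.1 q [-0.51  0.51  1.38 -0.    1.25 -0.53] w 82.8 F [ 0.98 -0.87 -1.  ]
  -> (614.5, -30.5, 185) 1.5 shift [-0.02  6.31  2.13] turn -0.08
```

View pics/v_s.png

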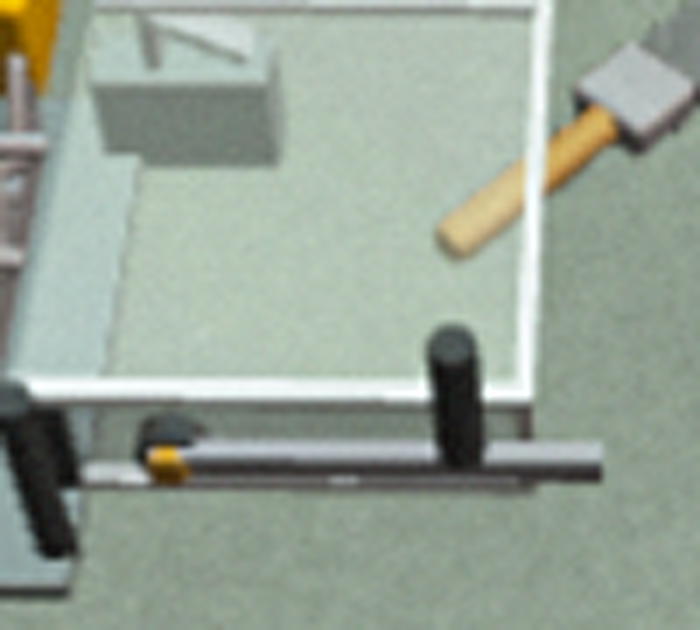

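View pics/v_t.png

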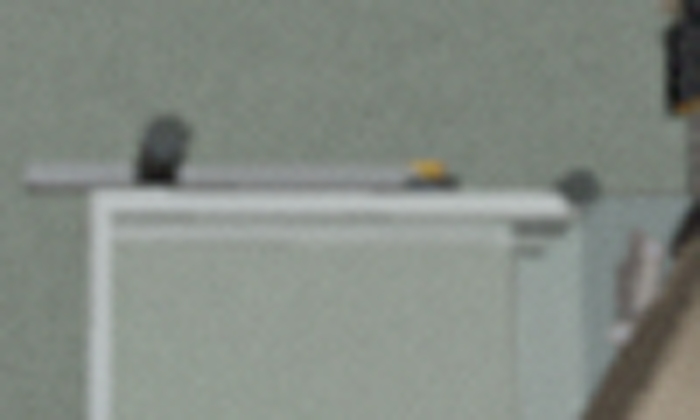

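Run:
```python
from mv import *
S=capture("scene");T=capture("top")
cs=lambda u,v:(u/7+220-.4,v/7+170-.4); ct=lambda u,v:(u/7+320-.4,v/7+140-.4)
print(tri(S,cs(452,343),T,ct(169,133)),atz(S,cs(452,343),150),atz(T,ct(169,133),150))
```

```text
(array([613.86, -31.35, 149.51]), [np.float64(0.4365277581155292), np.float64(0.43652775811550165)]) [614.22 -31.74 150.  ] [613.72 -30.88 150.  ]
```

>>> {"api": "send_rows", "payload": {"series": "0.8 0 1.5 0.5 0;0.8 0 3.2 1.1 0;0.8 0 5 1.7 0;0.8 0 6.3 2.13 -0.08;0.8 0 6.3 2.13 -0.08;0.8 0 6.3 2.13 -0.08"}}

```text
time: 53.15
tool_pos: [614.1, -30.4, 184.5]
tcp_rot: [-2.288, 1.57, -2.261]
contact_force: [0.2, 0.4, -0.5]
grip_width: 82.4
```

Run:
```python
from mv import *
rel([((614.5,-30.5,120),1.5)])
```

```text
t 53.15 p [614.1  -30.37 184.51] jaw 1.6 q [-0.17  0.54  1.32 -0.    1.28 -0.2 ] w 82.4 F [ 0.18  0.45 -0.51]
  -> (614.5, -30.5, 120) 1.5 shift [ 2.15 -0.    0.01] turn 0.01
```

>>> {"api": "send_rows", "payload": {"series": "0.8 0.7 0 0 0;0.8 1.6 -0.02 0 0;0.8 2.15 -0.02 0 0;0.8 2.15 -0.02 0 0;-0.5 2.15 -0.02 0 0;-0.7 2.15 -0.02 0 0;-1 2.15 -0.02 0 0;-1 2.15 -0.02 0 0"}}

```text
time: 54.15
tool_pos: [614.4, -30.3, 120.6]
tcp_rot: [-0.385, 1.57, -0.357]
contact_force: [0.1, 0.3, -0.2]
grip_width: 47.1
```

>>> {"api": "send_rows", "payload": {"series": "-1 0 0 0 0;-1 0 0 0 0;-1 0 0 0 0"}}

```text
time: 54.52
tool_pos: [614.2, -30.3, 120.2]
tcp_rot: [-2.681, 1.571, -2.653]
contact_force: [2.2, 0.2, 0.3]
grip_width: 17.6
```

Run:
```python
from mv import *
rel([])
```

```text
t 54.52 p [614.19 -30.34 120.16] jaw 1.6 q [-0.17  0.6   1.41 -0.    1.13 -0.2 ] w 17.6 F [2.15 0.2  0.28]
```

>>> {"api": "send_rows", "payload": {"series": "-1 -0.1 -0.06 0 0;-1 -0.25 -0.16 0 0;-1 -0.4 -0.27 0 0;-1 -0.6 -0.43 0 0;-1 -0.8 -0.6 0 0;-1 -0.8 -0.6 0 0"}}

```text
time: 55.28
tool_pos: [615.1, -49.2, 144.9]
tcp_rot: [-0.518, 1.569, -0.491]
contact_force: [0.8, 0.7, -2.5]
grip_width: 17.0
```

```bash
python3 swing.py -4 -9 -14 -19 -24 -29 -34 -34
python3 - <<'E'
from mv import *
S=capture("scene");crop(S,220,120,330,250,5,"x1.png")
E
```

```text
[615.09 -49.17 144.9 ] 146.58090260502865 84.20792258163316 17.03019532523559 [ 0.83  0.71 -2.49] [-0.2   0.58  1.37 -0.    1.19 -0.23]
-1 0.00 0.03 -0.34 -0.80; -1 0.00 0.04 -0.77 -1.80; -1 0.00 0.01 -1.19 -2.80; -1 0.00 -0.06 -1.61 -3.80; -1 0.00 -0.17 -2.02 -4.80; -1 0.00 -0.31 -2.43 -5.80; -1 0.00 -0.48 -2.82 -6.80; -1 0.00 -0.48 -2.82 -6.80
```

View pics/x1.png

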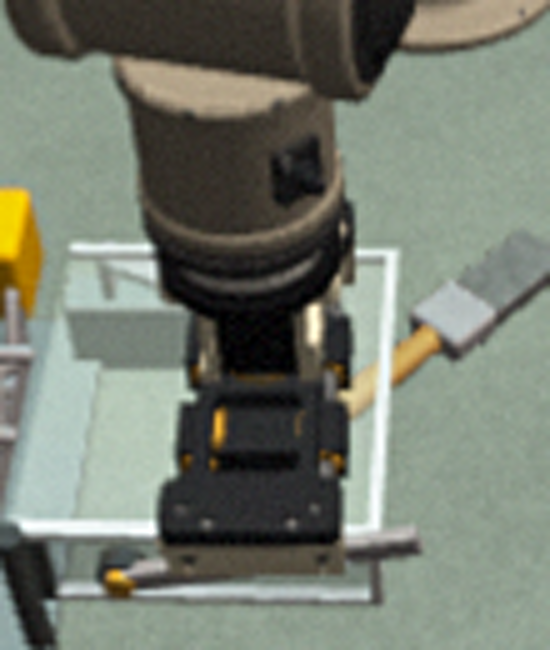

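>>> {"api": "send_rows", "payload": {"series": "-1 0 0.03 -0.34 -0.8; -1 0 0.04 -0.77 -1.8; -1 0 0.01 -1.19 -2.8; -1 0 -0.06 -1.61 -3.8; -1 0 -0.17 -2.02 -4.8; -1 0 -0.31 -2.43 -5.8; -1 0 -0.48 -2.82 -6.8; -1 0 -0.48 -2.82 -6.8"}}

```text
time: 56.32
tool_pos: [530.2, -65.6, 144.4]
tcp_rot: [-2.176, 1.57, -1.557]
contact_force: [0.0, 0.0, -1.8]
grip_width: 17.5
```

```bash
python3 swing.py -4 -9 -14 -19 -24 -29 -34 -34
```

```text
[530.21 -65.63 144.4 ] 147.13880389731895 118.44883571798087 17.521417496271656 [ 0.01  0.01 -1.82] [-0.27  0.44  1.62 -0.    1.08 -0.89]
-1 0.00 0.03 -0.34 -0.80; -1 0.00 0.03 -0.77 -1.80; -1 0.00 0.00 -1.20 -2.80; -1 0.00 -0.07 -1.62 -3.80; -1 0.00 -0.18 -2.03 -4.80; -1 0.00 -0.32 -2.44 -5.80; -1 0.00 -0.50 -2.82 -6.80; -1 0.00 -0.50 -2.82 -6.80
```

>>> {"api": "send_rows", "payload": {"series": "-1 0 0.03 -0.34 -0.8; -1 0 0.03 -0.77 -1.8; -1 0 0 -1.2 -2.8; -1 0 -0.07 -1.62 -3.8; -1 0 -0.18 -2.03 -4.8; -1 0 -0.32 -2.44 -5.8; -1 0 -0.5 -2.82 -6.8; -1 0 -0.5 -2.82 -6.8"}}

```text
time: 57.32
tool_pos: [470.3, -126.8, 144.4]
tcp_rot: [2.01, 1.57, -3.062]
contact_force: [-1.5, 2.2, 0.7]
grip_width: 17.4
```

```bash
python3 swing.py -4 -8 -12 -16 -20 -23 -23.5
python3 - <<'E'
from mv import *
S=capture("scene");crop(S,150,110,270,250,5,"x2.png")
E
```

```text
[ 470.27 -126.75  144.38] 146.85281685985896 152.30778396178854 17.39435597738227 [-1.48  2.19  0.75] [-0.42  0.36  1.75 -0.    1.03 -1.63]
-1 0.00 0.03 -0.34 -0.80; -1 0.00 0.04 -0.68 -1.60; -1 0.00 0.02 -1.02 -2.40; -1 0.00 -0.02 -1.36 -3.20; -1 0.00 -0.09 -1.70 -4.00; -1 0.00 -0.15 -1.95 -4.60; -1 0.00 -0.16 -1.99 -4.70
```

View pics/x2.png

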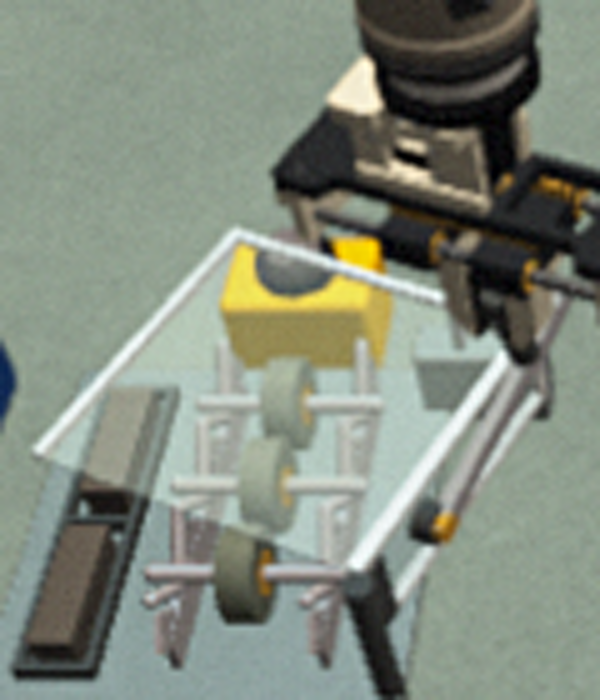

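>>> {"api": "send_rows", "payload": {"series": "-1 0 0.03 -0.34 -0.8; -1 0 0.04 -0.68 -1.6; -1 0 0.02 -1.02 -2.4; -1 0 -0.02 -1.36 -3.2; -1 0 -0.09 -1.7 -4; -1 0 -0.13 -1.88 -4.5; -1 0 -0.15 -1.95 -4.6; -1 0 -0.15 -1.95 -4.6"}}

```text
time: 58.38
tool_pos: [454.2, -182.3, 144.2]
tcp_rot: [0.99, 1.57, 2.605]
contact_force: [-3.4, 2.3, 3.3]
grip_width: 17.4
```

Run:
```python
from mv import *
S=capture("scene");crop(S,150,110,270,250,5,"x3.png")
rel([((452,-182.6,144),-89),((435,-183.3,120),-89)])
```

```text
t 58.42 p [ 454.2  -182.32  144.22] jaw 92.5 q [-0.54  0.37  1.74 -0.    1.04 -2.15] w 17.3 F [-4.72  2.41  2.52]
  -> (452, -182.6, 144) -89 shift [ 0.01  0.07 -0.01] turn 0.3
  -> (435, -183.3, 120) -89 shift [ 0.81  0.64 -0.01] turn 0.3
```

View pics/x3.png

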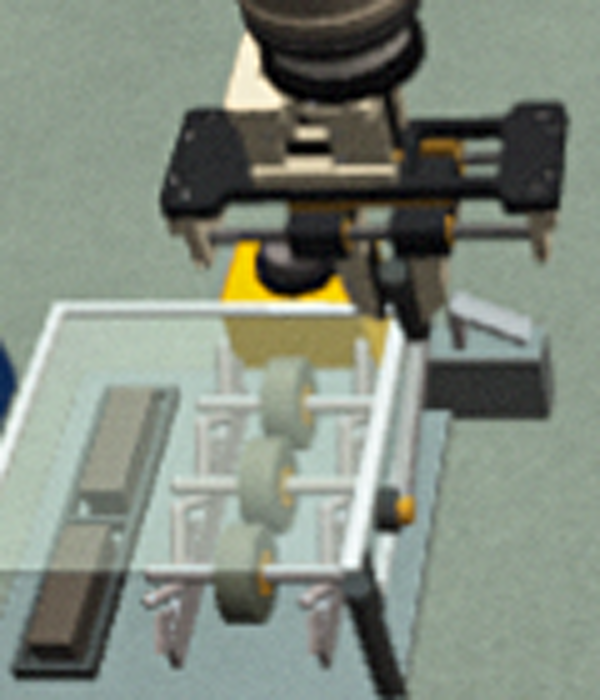

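>>> {"api": "send_rows", "payload": {"series": "-1 0 0.02 -0.08 0.2;-1 0.2 0.17 -0.08 0.3;-1 0.4 0.33 -0.08 0.3;-1 0.6 0.5 -0.08 0.3;-1 0.8 0.63 -0.08 0.3;-1 0.8 0.63 -0.08 0.3"}}

```text
time: 59.18
tool_pos: [436.7, -183.0, 120.2]
tcp_rot: [-0.485, 1.566, 1.103]
contact_force: [2.4, 15.6, 1.9]
grip_width: 17.4
```

Run:
```python
from mv import *
S=capture("scene");crop(S,150,110,270,250,5,"x4.png")
rel([((435,-183.3,120),-89)])
```

```text
t 59.23 p [ 436.66 -183.01  120.24] jaw 91.0 q [-0.56  0.37  1.81  0.01  0.96 -2.15] w 17.4 F [ 3.   15.94  2.68]
  -> (435, -183.3, 120) -89 shift [ 0.01  0.06 -0.01] turn -0.01
```

View pics/x4.png

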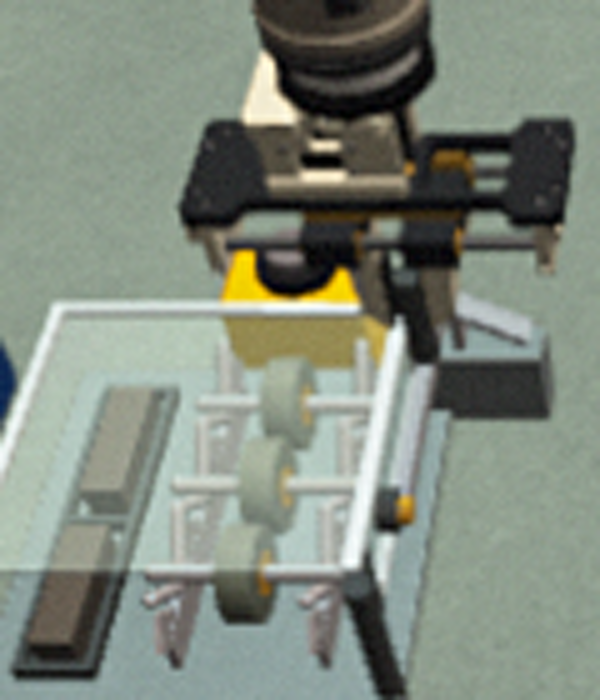

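>>> {"api": "send_rows", "payload": {"series": "-0.3 0 0.05 0 0;-0.3 0 0.05 0 0;-0.3 0 0.05 0 0;-0.3 -1 0.05 0 0;-0.3 -2.5 0.05 0 0;-0.3 -2.5 0.05 0 0"}}

```text
time: 59.98
tool_pos: [435.9, -187.6, 198.4]
tcp_rot: [-2.188, 1.563, -0.599]
contact_force: [0.0, -0.4, -0.4]
grip_width: 32.1
```

Run:
```python
from mv import *
S=capture("scene");T=capture("top");crop(S,150,130,270,250,6,"x5.png");crop(T,365,145,495,290,4,"x5t.png")
rel([((343,-280,195),None)])
cs=lambda u,v:(u/6+150-.4,v/6+130-.4)
for n in("latch_knob","start_top"):
  for p in(S,T): print(n,[(np.round(r["point"]),round(r["score"],2)) for r in place_of(p,n)])
```

```text
t 60.08 p [ 434.07 -186.4   195.25] jaw 91.0 q [-0.57  0.28  1.71 -0.    1.15 -2.16] w 32.2 F [0.58 0.1  0.11]
  -> (343, -280, 195) None shift [ 0.01  3.09 -3.06] turn 0.0
latch_knob [(array([ 434., -183.,  129.]), 0.59)]
latch_knob []
start_top [(array([ 432., -181.,  130.]), 0.68)]
start_top [(array([ 342., -280.,   84.]), 0.6), (array([ 442., -268.,   50.]), 0.57)]
```

View pics/x5.png

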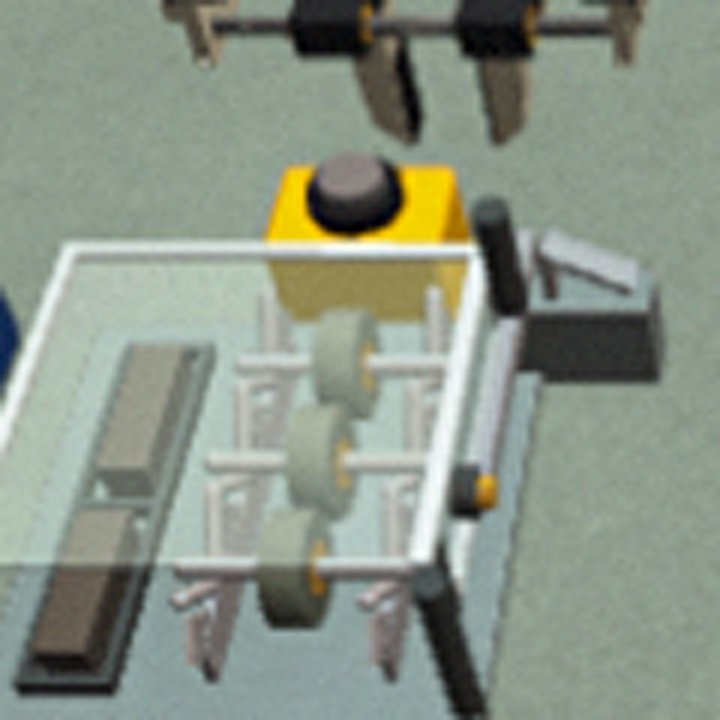

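Run:
```python
from mv import *
S=capture("scene")
a=cv2.imread("pics/scene0.png");b=S["pixels"][:,:,::-1]
d=cv2.absdiff(a,b)[140:250,140:270].max(2)
cv2.imwrite("pics/diff.png",cv2.resize(np.hstack([d]),None,fx=5,fy=5))
cs=lambda u,v:(u/6+150-.4,v/6+130-.4)
print(atz(S,cs(352,178),80))
```

```text
[ 344.15 -280.5    80.  ]
```

View pics/diff.png

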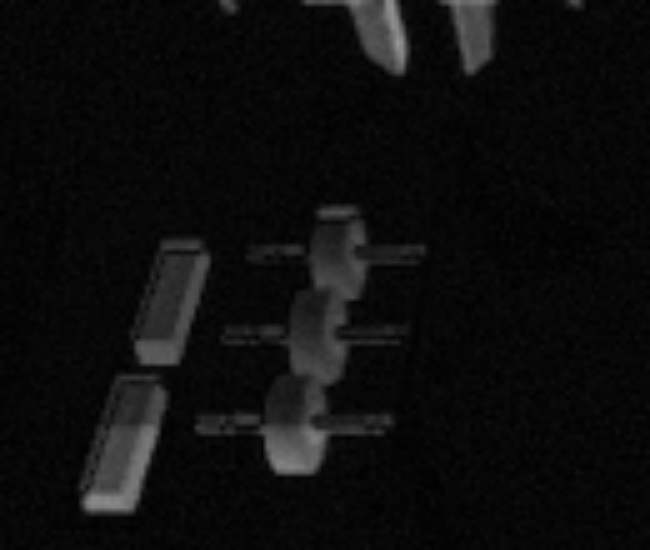

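>>> {"api": "send_rows", "payload": {"series": "-1 0 1 -1 0;-1 0 2.2 -2.2 0;-1 0 3.09 -3.06 0;-1 0 3.09 -3.06 0;-1 1 3.09 -3.06 0;-1 2.5 3.09 -3.06 0;-1 3 3.09 -3.06 0;-1 3 3.09 -3.06 0"}}

```text
time: 61.32
tool_pos: [343.0, -278.4, 104.0]
tcp_rot: [0.641, 1.567, 2.232]
contact_force: [0.1, 0.0, 0.4]
grip_width: 0.5
```

Run:
```python
from mv import *
S=capture("scene");T=capture("top");crop(S,150,90,270,220,6,"b1.png");crop(T,390,200,480,300,6,"b1t.png")
rel([((343,-280,80),None)])
```

```text
t 61.42 p [ 343.71 -279.53  105.57] jaw 91.1 q [-0.86  0.34  1.91  0.    0.89 -2.45] w 0.6 F [1.23 0.33 1.17]
  -> (343, -280, 80) None shift [ 0.85  0.02 -0.02] turn 0.0
```

View pics/b1.png

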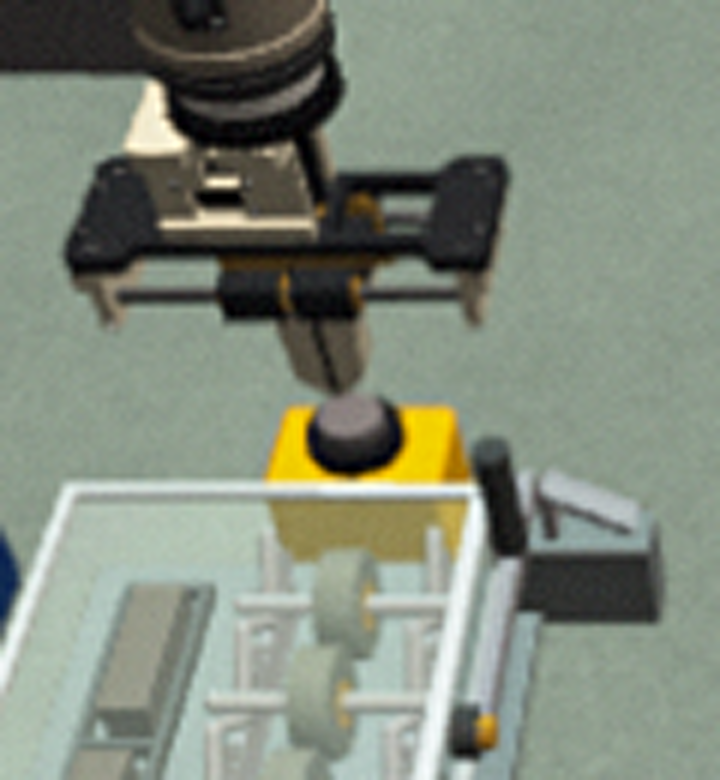

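>>> {"api": "send_rows", "payload": {"series": "-1 0.4 0.02 -0.02 0;-1 0.7 0.02 -0.02 0;-1 0.85 0.02 -0.02 0;-1 0.9 0.02 -0.02 0;-1 0.95 0.02 -0.02 0;-1 0.95 0.02 -0.02 0"}}

```text
time: 62.18
tool_pos: [342.6, -280.4, 78.0]
tcp_rot: [-2.538, 1.57, -0.948]
contact_force: [-3.1, 3.5, 15.5]
grip_width: 0.3
```

>>> {"api": "send_rows", "payload": {"series": "-1 0.03 0 0 0;-1 0.03 0 0 0;-1 0.03 0 0 0"}}

```text
time: 62.55
tool_pos: [342.6, -280.4, 77.8]
tcp_rot: [-2.535, 1.569, -0.945]
contact_force: [-4.7, 5.3, 24.7]
grip_width: 0.4
```

Run:
```python
from mv import *
S=capture("scene");crop(S,170,120,250,190,8,"b2.png")
rel([])
```

```text
t 62.6 p [ 342.59 -280.41   77.84] jaw 91.1 q [-0.86  0.39  1.94 -0.    0.81 -2.45] w 0.5 F [-4.63  4.73 24.29]
```

View pics/b2.png

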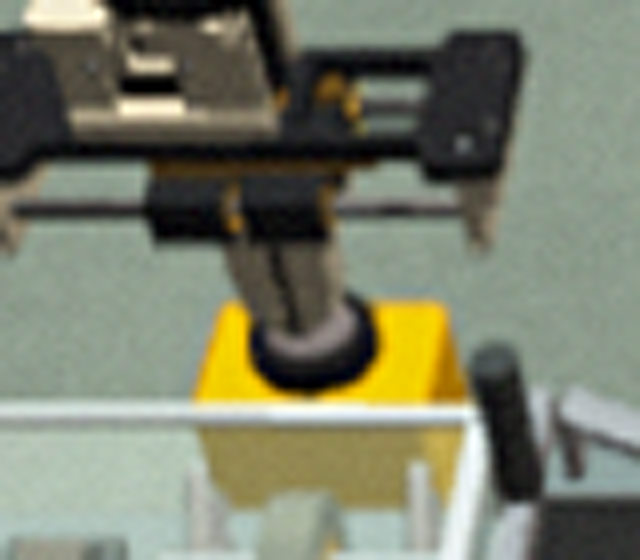

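>>> {"api": "send_rows", "payload": {"series": "-1 -0.3 0 0 0;-1 -1 0 0 0;-1 -2.5 0 0 0;-1 -4 0 0 0;-1 -5 0.5 0 0;-1 -5 0.5 0 0;-1 -5 0.5 0 0;-1 -5 0.5 0 0"}}

```text
time: 63.6
tool_pos: [327.3, -280.0, 224.5]
tcp_rot: [0.655, 1.568, 2.244]
contact_force: [-0.2, -0.2, 0.0]
grip_width: 0.6
```

Run:
```python
from mv import *
S=capture("scene");T=capture("top")
a=cv2.imread("pics/scene0.png");b=S["pixels"][:,:,::-1]
cv2.imwrite("pics/end_s.png",b);crop(S,140,140,260,250,6,"end_c.png")
d=cv2.absdiff(a,b).max(2);cv2.imwrite("pics/end_d.png",d)
rel([])
for n in("wheel0","stick0","latch_knob"):
  for p in(S,T): print(n,[(np.round(r["point"]),round(r["score"],2)) for r in place_of(p,n)])
```

```text
t 63.7 p [ 327.35 -280.19  224.79] jaw 91.1 q [-0.89  0.17  1.76 -0.    1.21 -2.48] w 0.5 F [ 0.04 -0.41  0.34]
wheel0 [(array([282., 443.,  25.]), 0.78), (array([361., 305.,  26.]), 0.52), (array([201., 323.,  29.]), 0.51), (array([ 565., -265.,   50.]), 0.46)]
wheel0 [(array([196., 319.,  24.]), 0.83), (array([362., 312.,  27.]), 0.78)]
stick0 [(array([ 558., -368.,    9.]), 0.74)]
stick0 []
latch_knob [(array([ 435., -184.,  130.]), 0.61)]
latch_knob [(array([ 436., -185.,  129.]), 0.54), (array([ 603., -193.,   98.]), 0.37), (array([502., 320.,  54.]), 0.26)]
```

View pics/end_c.png

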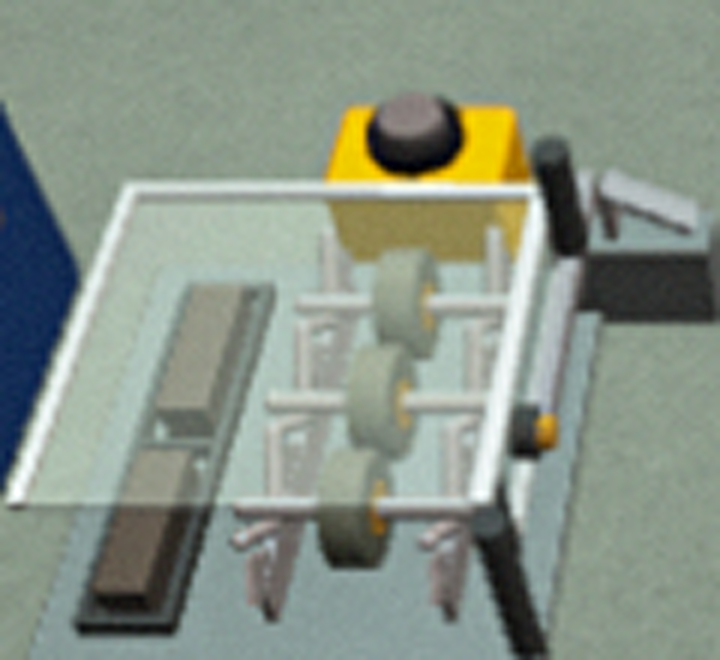

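View pics/end_d.png

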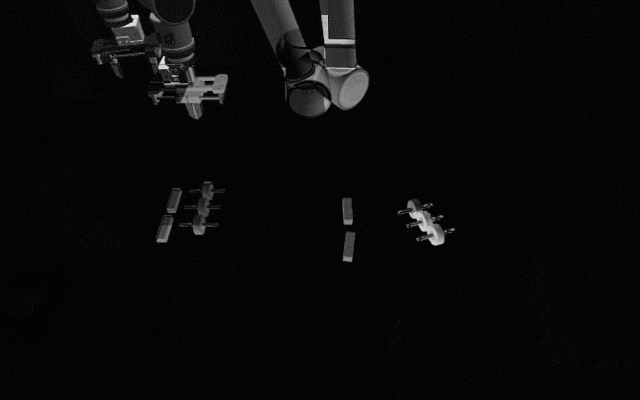

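```bash
python3 -c "
from plant import *
print(close_job())"
```

```text
the job is handed in; nothing more can be done
None
```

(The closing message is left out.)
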